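# Make up two radio repair kits

### The job

Make up the two repair kits on the bench, each part standing upright in the middle of its own compartment: in the green tray put the white-based valve on the cork, the brass dial hub in the middle compartment and the cream knob in the end compartment away from the cork; in the red tray put the black-based valve on the cork and the transformer in the bare compartment. Set the glass valves down gently, never dropping or tipping them over, and leave the red knob, the mug and the screwdriver where they are.

Things in the scene. Friction and masses are not known exactly. Their poses are not given: they have to be found in the camera images.
- white_valve: Upright miniature radio valve in a pin guard: blue glass bulb 22 mm in diameter from 10 to 50 mm above its underside (pointed tip up to 62 mm, silver band near the top) on a round white ceramic base 36 mm in diameter and 10 mm tall, which shows as a ring from above; about 30 g. Origin: centre of its underside; z up. Grip it on the glass, any direction.
- black_valve: Upright miniature radio valve in a pin guard: blue glass bulb 22 mm in diameter from 10 to 50 mm above its underside (pointed tip up to 62 mm, silver band near the top) on a round black base 36 mm in diameter and 10 mm tall, which shows as a ring from above; about 30 g. Origin: centre of its underside; z up. Grip it on the glass, any direction.
- brass_hub: Brass tuning dial hub, upright: round flange 44 mm in diameter and 6 mm thick at the bottom, with a boss 26 mm in diameter above it up to 36 mm; about 110 g. Origin: centre of its underside; z up. Grip it on the boss.
- transformer: Small black steel transformer with brown windings showing on its two long sides: block 36 mm (its x) by 46 mm (its y), 44 mm tall, on a foot plate 34 by 60 mm (x by y), 3 mm thick; about 0.2 to 0.4 kg. Origin: centre of its underside; z up. Grip it across x, 36 mm.
- cream_knob: Cream radio knob, upright: skirt 34 mm in diameter and 5 mm tall, then a grip 28 mm in diameter up to 24 mm, with a black pointer line on top; about 20 g. Origin: centre of its underside; z up. It goes into the green kit.
- red_knob: Red radio knob, upright: skirt 34 mm in diameter and 5 mm tall, then a grip 28 mm in diameter up to 24 mm, with a black pointer line on top; about 20 g. Origin: centre of its underside; z up. It is spare and stays where it is.
- green_tray: Green steel kit tray, fixed to the bench. Three compartments in a row, 256 mm long. Compartments 80 mm square inside; walls and silver-topped dividers 4 mm thick, rising 10 mm above the bench; floor 3 mm above it. Origin: centre of the tray's underside, on the bench; x across it (88 mm overall), y along the row, z up. Centres at y = +84 mm (cork floor), 0 (middle) and -84 mm (other end), x = 0.
- red_tray: Red steel kit tray, fixed to the bench. Two compartments in a row, 172 mm long. Compartments 80 mm square inside; walls and silver-topped dividers 4 mm thick, rising 10 mm above the bench; floor 3 mm above it. Origin: centre of the tray's underside, on the bench; x across it (88 mm overall), y along the row, z up. Centres at y = -42 mm (cork floor) and +42 mm (bare red floor), x = 0.
- mug: White enamel mug with dark chips, full of black and brown knobs, 80 mm in diameter, 85 mm tall, handle towards its y. Origin: centre of its underside. Loose, stays where it is.
- screwdriver: Screwdriver with a yellow handle lying on the bench between the trays, 150 mm long along its x, handle towards -x, under 30 mm tall. Origin: under its middle. Loose, stays where it is.
Things that resemble listed ones, but are neither listed nor needed, are in the scene too. Leave any pink or turquoise look-alike of the transformer alone.

How it is judged:
By the outcome, as a careful person would: the job done as asked, in the order asked, and still so for the second after the job is handed in, with the robot touching nothing.
It also fails if it takes over 120 s, if anything falls off the work surface, if the arm or the gripper's body presses on something with over 40 N, if the wrist force passes 120 N, or if a joint passes its speed limit or range.

### The arm

A 6-joint arm with a two-finger parallel gripper is mounted at the origin on the work surface. World frame = base frame: x ahead of the robot, y to its left, z up, the work surface at z = 0. Lengths are in mm, angles in rad, forces in N, time in s.
With the tool pointing down it reaches from about 350 to 875 mm from the base axis. Payload 4.2 kg.
Tool frame: the origin (TCP) lies midway between the tips of the shut fingers; the grasp point (between the pads) lies 19 mm behind it; y points along the fingers, x is the direction in which the jaws open and shut, and the axes are right-handed (so a half turn about y gives the same grasp; the last joint's range is limited). The gripper opens to 85 mm and grips with 20 to 120 N. Pads are 22 mm wide; open, the fingers measure 114 mm over their backs; the gripper's body (76 mm by 85 mm) begins 54 mm behind the grasp point. The pads swing forward as they close: fully open they stand 13 mm farther back than shut.
Start: joints at [-1.078, 0.385, 0.008, 0, -1.194, -0.259], TCP at [144.815, -607.97, 231.312] pointing down, gripper open.
Joint ranges: [-3.14, 3.14], [-1.21, 2.06], [-1.07, 1.41], [-3.16, 2.05], [-2.99, -0.16], [-3.1, 3.1]. Speed limits (rad/s): [2.79, 2.79, 3.14, 3.14, 3.14, 3.14].

### API

Orientations are given as a unit quaternion [x, y, z, w].
In Python, from bench import read_state, get_image, job_done gives the robot as it stands.
- The arm moves only by the tool play_rows, never from a script. Its argument "series" is a list of rows, each a list of 7 numbers: the shift along the tool's x, y, z in m, then the turn, a rotation vector about the tool's x, y, z in rad, then the finger opening in m, from 0 to 0.0854. In form: [[x, y, z, wx, wy, wz, claw], ...]. A call has 1 to 10 rows; each row shifts and turns the pose as measured when the row begins, along the tool's axes as they then stand; what a row does not reach is not made up. A row lasts 1/10 s, in which the tool goes at most 50 mm and 8.59 degrees, less where a joint would pass 70% of its speed; a pose out of reach is approached as far as the arm can. A call with a gripper value outside its range is refused whole. The fingers move at their own pace and stop on an object; the grip force is fixed at half the most. Time passes only in rows, so rows that do not move let the fingers close. It gives the time, the measured TCP pose, the force and the opening at its end, in the units of the state.
- read_state(): the state, without advancing time (a new reading comes with each control period).
- get_image(name): name is "side" or "top" or "wrist"; returns a dict with "color" (420x560x3 uint8, red, green, blue), "intrinsics" (3x3 intrinsics, pixels), "D" ([k1, k2, p1, p2, k3] as OpenCV has them; the pictures are not rectified), "origin" and "orientation" of the camera in the world. Camera axes: x right, y down, z forward; pixel columns grow to the right and rows downward; lengths in mm; the calibration is good to about 2 mm. A picture is of the moment at which its call begins. There is no depth.
- job_done(): hands the job in, once; it reports no verdict.
The state is a dict: "clock": time; "joints": joint angles; "joint_vel": joint speeds; "joint_efforts": joint torques, N m; "position": TCP position; "ee_rot": TCP orientation; "contact_force": force on the tool from outside, world axes, zero at the start; "wrist_torque": the same for the moment, N m; "gripper_width": finger opening in mm.
Only numpy, scipy, OpenCV 4.12 (cv2) and the standard library are available. Lean on these libraries where they do the work, as an engineer would, in place of code of your own. Each camera call takes 0.05 s, during which the arm holds its last target. There are 200 camera calls.

## Working session

There is one attempt and no reset: what is moved stays moved. The work goes in short steps, Python scripts to look and compute and a tool call to move; the robot and the scene stay as the last step left them, time stands still between calls to the robot, and variables do not carry over. Pictures are saved under pics/ and viewed, about 12 in all and at most 16, crops included, and the job is handed in when it is done.

Besides the shell and the picture viewer there is one more tool, called after "Request:" as name(argument=value, ...), one argument or row to a line, values as JSON. play_rows: Moves the arm, as the interface text tells. Its arguments: {"type":"object","properties":{"series":{"type":"array","items":{"type":"array","items":{"type":"number"}}}},"required":["series"]}

```bash
mkdir -p pics && ls && python3 - <<'E'
from bench import *
import cv2
print(read_state())
for n in ("top","side"):
    d=get_image(n); cv2.imwrite(f"pics/{n}0.png",d["color"][:,:,::-1])
    print(n,d["intrinsics"],d["D"],d["origin"],d["orientation"])
E
```

```text
pics
{'clock': 0.0, 'joints': array([-1.07838080e+00,  3.85615343e-01,  6.60984783e-03, -5.05676336e-04,
       -1.19399412e+00, -2.58591794e-01]), 'joint_vel': array([ 0.00045505,  0.00033803,  0.00010343, -0.00118981,  0.00022059,
        0.00173987]), 'joint_efforts': array([ 1.40220487e-03, -3.92287695e+01,  1.88402510e+01,  4.18599889e+00,
       -4.50517211e-03,  8.22660212e-06]), 'position': array([ 144.69044624, -607.41776316,  230.17885285]), 'ee_rot': array([ 0.43766719,  0.55533125, -0.55440558, -0.43896365]), 'contact_force': array([ 0.46449062, -1.33397481,  0.1066957 ]), 'wrist_torque': array([-0.04102938, -0.056107  , -0.00362775]), 'gripper_width': 85.21368413180382}
top [[416.49518962   0.         276.48482334]
 [  0.         416.49518962 206.52364272]
 [  0.           0.           1.        ]] [0.04142381 0.         0.         0.         0.        ] [4.48691718e+02 7.02449474e-01 9.09537779e+02] [ 0.71158315 -0.69974042  0.05019765 -0.03863881]
side [[502.89027726   0.         283.05673401]
 [  0.         502.89027726 219.51958486]
 [  0.           0.           1.        ]] [-0.08176109  0.          0.          0.          0.        ] [ 54.63983621 639.81205095 782.07529893] [-0.30079224  0.86773175 -0.37376505  0.12986653]
```

View pics/top0.png

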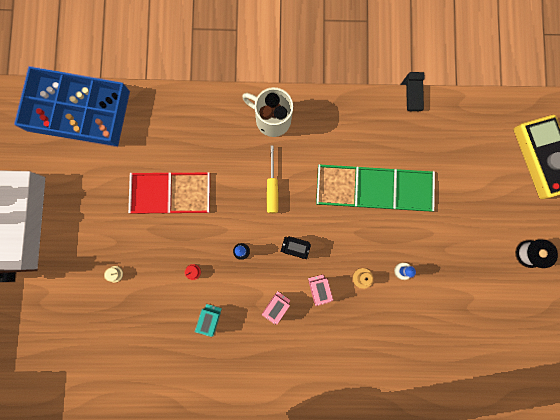

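View pics/side0.png

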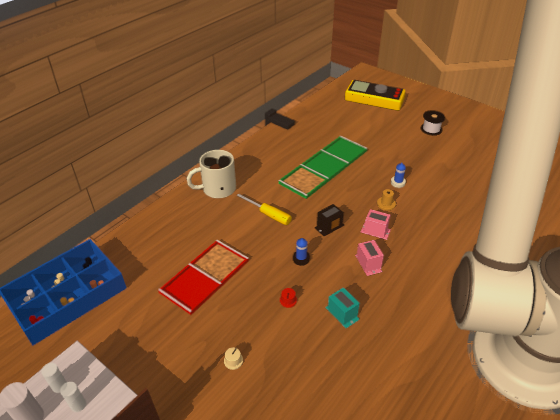

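```bash
cat > h.py <<'E'
import numpy as np, cv2
from scipy.spatial.transform import Rotation as R
from bench import read_state, get_image, job_done
def rays(d,uv):
    p=cv2.undistortPoints(np.array(uv,float).reshape(-1,1,2),d["intrinsics"],np.array(d["D"])).reshape(-1,2)
    v=np.c_[p,np.ones(len(p))]
    return R.from_quat(d["orientation"]).apply(v/np.linalg.norm(v,axis=1)[:,None])
def plane(d,uv,z):
    v=rays(d,uv); o=np.array(d["origin"]); return (o+v*((z-o[2])/v[:,2])[:,None])[:,:2]
def tri(d1,a,d2,b):
    u,v=rays(d1,[a])[0],rays(d2,[b])[0]; o1,o2=np.array(d1["origin"]),np.array(d2["origin"])
    s=np.linalg.lstsq(np.c_[u,-v],o2-o1,rcond=None)[0]; p,q=o1+s[0]*u,o2+s[1]*v
    return (p+q)/2, np.linalg.norm(p-q)
def proj(d,P):
    r=R.from_quat(d["orientation"]).inv(); 
    return cv2.projectPoints(r.apply(np.atleast_2d(P)-d["origin"]),np.zeros(3),np.zeros(3),d["intrinsics"],np.array(d["D"]))[0].reshape(-1,2)
def blobs(d,lo,hi,amin=15,box=None):
    m=cv2.inRange(cv2.cvtColor(d["color"],cv2.COLOR_RGB2HSV),lo,hi)
    if box: k=np.zeros_like(m); k[box[1]:box[3],box[0]:box[2]]=1; m=m*k
    c=[x for x in cv2.findContours(m,cv2.RETR_EXTERNAL,cv2.CHAIN_APPROX_NONE)[0] if cv2.contourArea(x)>=amin]
    return sorted(c,key=cv2.contourArea,reverse=True)
def cen(c): M=cv2.moments(c); return np.array([M["m10"],M["m01"]])/M["m00"]
def go(target,yaw=None,steps=None,mm=40,claw=None):
    "print rows (tool axes) that lead to target TCP mm, jaw axis yaw deg (mod 180)"
    s=read_state(); p=s["position"]; r=R.from_quat(s["ee_rot"]); x=r.apply([1,0,0])
    a=np.arctan2(x[1],x[0]); b=a if yaw is None else np.radians(yaw)
    b=a+(b-a+np.pi/2)%np.pi-np.pi/2
    X=np.array([np.cos(b),np.sin(b),0]); Y=np.array([0,0,-1.]); G=R.from_matrix(np.c_[X,Y,np.cross(X,Y)])
    w=(r.inv()*G).as_rotvec(); t=np.array(target)-p
    n=steps or int(max(np.ceil(np.linalg.norm(t)/mm),np.ceil(np.degrees(np.linalg.norm(w))/7),1))
    print("at",p.round(1),"yaw",np.degrees(a).round(1),"j6",s["joints"][5].round(2),"F",s["contact_force"].round(1),"w",round(s["gripper_width"],1),"n",n)
    for i in range(n):
        q=r*R.from_rotvec(w*i/n); print(list(np.r_[q.inv().apply(t/n)/1000,w/n].round(4)))
E
python3 - <<'E'
from h import *
t=get_image("top"); s=get_image("side")
def show(n,d,lo,hi,box,amin=15,z=None):
    for c in blobs(d,lo,hi,amin,box)[:4]:
        x=cv2.minAreaRect(c); print(n,"area",cv2.contourArea(c),"cen",cen(c).round(1),"bb",cv2.boundingRect(c),"" if z is None else plane(t,[cen(c)],z).round(0))
blue=((105,120,60),(125,255,255))
show("blueT",t,*blue,(220,230,430,290),z=30); show("blueS",s,*blue,(280,150,420,270))
show("greenT",t,(50,120,40),(80,255,255),(300,150,450,230),z=3)
show("redT",t,(0,200,100),(4,255,255),(120,160,230,290),z=3)
show("creamT",t,(18,40,180),(35,140,255),(90,250,130,295),z=20)
show("whiteT",t,(0,0,170),(180,60,255),(380,250,430,290),10,z=8)
show("silverT",t,(0,0,120),(180,50,255),(110,150,460,230),10,z=10)
show("brassT",t,(12,120,150),(28,255,255),(340,260,385,300),z=30)
show("blackT",t,(0,0,0),(180,255,50),(270,230,320,265),z=40)
img=t["color"][:,:,::-1]
a=cv2.resize(img[235:300,225:425],None,fx=4,fy=4,interpolation=cv2.INTER_CUBIC); b=cv2.resize(img[155:220,120:320],None,fx=4,fy=4,interpolation=cv2.INTER_CUBIC)
cv2.imwrite("pics/c1.png",np.vstack([a,b]))
E
```

```text
blueT area 81.5 cen [239.5 250.6] bb (234, 245, 12, 12) [[465.  63.]]
blueT area 72.5 cen [409.9 271.4] bb (405, 267, 11, 10) [[ 428. -294.]]
blueS area 78.0 cen [300.6 254.3] bb (296, 249, 10, 11) 
blueS area 57.0 cen [398.5 177. ] bb (395, 172, 9, 11) 
blueS area 54.5 cen [301.4 242.5] bb (297, 238, 10, 9) 
blueS area 35.0 cen [400.6 166.8] bb (397, 163, 8, 8) 
greenT area 1333.5 cen [375.5 187.6] bb (357, 167, 37, 42) [[ 609. -231.]]
greenT area 1332.5 cen [413.9 190.1] bb (396, 169, 37, 42) [[ 605. -316.]]
greenT area 46.5 cen [337.4 166.4] bb (320, 165, 36, 4) [[ 656. -147.]]
greenT area 45.0 cen [336.5 204. ] bb (319, 202, 36, 5) [[ 571. -145.]]
redT area 1278.5 cen [149.5 192.6] bb (131, 173, 37, 40) [[589. 264.]]
redT area 126.0 cen [192.2 271.3] bb (185, 264, 16, 16) [[420. 165.]]
creamT area 206.0 cen [113.  273.9] bb (104, 266, 19, 17) [[414. 325.]]
whiteT area 81.0 cen [399.9 270.6] bb (395, 263, 14, 16) [[ 429. -280.]]
silverT area 61.5 cen [394.7 187. ] bb (393, 169, 4, 40) [[ 610. -272.]]
silverT area 33.5 cen [356.2 185.5] bb (355, 167, 3, 39) [[ 612. -187.]]
silverT area 30.5 cen [129.8 193.1] bb (128, 173, 4, 40) [[586. 304.]]
silverT area 30.0 cen [433.1 190.6] bb (432, 172, 3, 39) [[ 604. -355.]]
brassT area 1214.5 cen [363.9 277.9] bb (340, 260, 45, 40) [[ 413. -197.]]
blackT area 417.0 cen [295.7 247. ] bb (281, 237, 30, 22) [[475. -54.]]
```

View pics/c1.png

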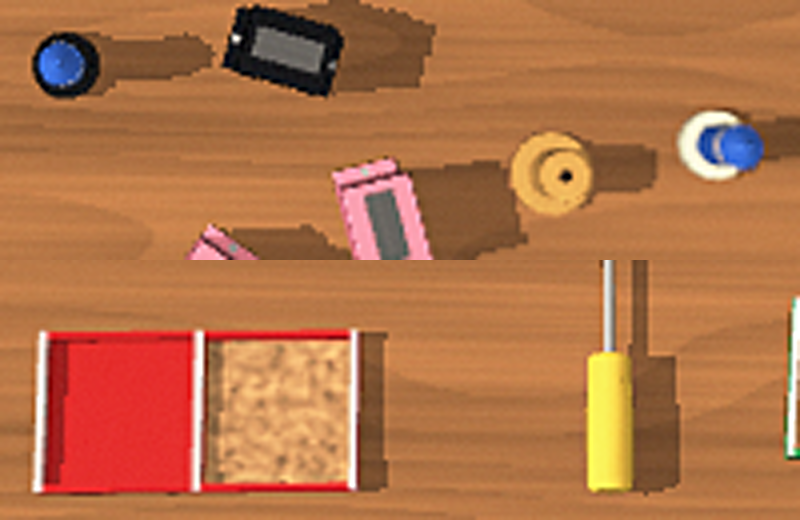

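```bash
python3 - <<'E'
from h import *
t=get_image("top"); s=get_image("side")
# silver strips
def strips(d,box,z=10):
    out=[]
    for c in blobs(d,(0,0,110),(180,75,255),12,box):
        (x,y),(w,h),a=cv2.minAreaRect(c)
        if max(w,h)>20: out.append(plane(d,[cen(c)],z)[0])
    return np.array(sorted(out,key=lambda p:p[1]))
for d,n,gb,rb in ((t,"top",(310,155,445,220),(120,165,220,220)),(s,"side",(270,130,380,205),(150,230,260,320))):
    print(n,"G",strips(d,gb).round(1).tolist(),"R",strips(d,rb).round(1).tolist())
# floors
for d,n in ((t,"top"),(s,"side")):
    print(n,"greenfl",[plane(d,[cen(c)],3)[0].round(1).tolist() for c in blobs(d,(50,120,40),(80,255,255),200)[:3]],
      "red",[plane(d,[cen(c)],3)[0].round(1).tolist() for c in blobs(d,(0,200,100),(4,255,255),200)[:2]])
print("base rings top: white",plane(t,[[403.8,271.2]],10),"hub",plane(t,[[363,278.2]],6),"black",plane(t,[[241.5,251.5]],10))
bt=[cen(c) for c in blobs(t,(105,120,60),(125,255,255),15,(220,230,430,290))]
ms=lambda b: np.mean(np.concatenate([c[:,0] for c in blobs(s,(105,100,60),(125,255,255),15,b)]),0)
for a,b in ((bt[0],(285,230,315,270)),(bt[1],(385,155,415,190))): print("bulb",*tri(t,a,s,ms(b)))
c=blobs(t,(18,40,180),(35,140,255),15,(90,250,130,295))[0]; cs=blobs(s,(18,40,150),(35,140,255),15,(215,340,250,375))[0]
print("cream",cen(c),cen(cs),tri(t,cen(c),s,cen(cs)))
c=blobs(t,(0,0,0),(180,255,60),50,(270,230,320,265))[0]; print("trafo", cv2.minAreaRect(c), plane(t,cv2.boxPoints(cv2.minAreaRect(c)),44).round(1).tolist())
g=blobs(t,(0,0,70),(180,80,140),30,(280,236,315,258)); print("trafo grey", [ (cv2.minAreaRect(k),plane(t,[cen(k)],44).round(1)) for k in g])
go([428,-289,160])
E
```

```text
top G [[603.2, -355.1], [609.1, -271.6], [612.4, -187.7], [613.7, -103.6]] R [[577.4, 137.1], [590.8, 220.3], [589.5, 304.5]]
side G [[597.3, -272.3], [605.4, -188.2], [615.4, -104.0]] R [[584.7, 219.7], [581.5, 303.8]]
top greenfl [[605.5, -316.0], [609.4, -231.5]] red [[588.8, 264.4]]
side greenfl [[606.1, -260.3]] red [[587.7, 251.6], [421.8, 159.8]]
base rings top: white [[ 428.11383795 -287.32819584]] hub [[ 411.61571583 -200.92027046]] black [[464.02108531  60.31872788]]
bulb [464.53277529  62.39573684  30.68826706] 2.214116750035738
bulb [ 428.94077038 -294.14709375   26.79978207] 1.4668164783598796
cream [113.02657005 273.88647343] [232.10392157 358.73202614] (array([413.28485115, 329.26590248,   7.89348619]), np.float64(0.3132609426583151))
trafo ((295.5188903808594, 246.93397521972656), (27.60947036743164, 17.71950912475586), 15.945395469665527) [[464.4, -21.0], [499.7, -30.6], [484.9, -85.8], [449.7, -76.0]]
trafo grey [(((296.51885986328125, 246.9339599609375), (17.170068740844727, 7.554830074310303), 15.945395469665527), array([[474.6, -55.4]]))]
at [ 144.8 -607.8  230.9
[... 638 characters left out ...]
np.float64(0.0222), np.float64(0.0065), np.float64(-0.0318), np.float64(-0.0), np.float64(0.0), np.float64(0.0001)]
[np.float64(0.0222), np.float64(0.0065), np.float64(-0.0318), np.float64(-0.0), np.float64(0.0), np.float64(0.0001)]
[np.float64(0.0222), np.float64(0.0065), np.float64(-0.0318), np.float64(-0.0), np.float64(0.0), np.float64(0.0001)]
[np.float64(0.0222), np.float64(0.0065), np.float64(-0.0318), np.float64(-0.0), np.float64(0.0), np.float64(0.0001)]
[np.float64(0.0222), np.float64(0.0065), np.float64(-0.0318), np.float64(-0.0), np.float64(0.0), np.float64(0.0001)]
[np.float64(0.0222), np.float64(0.0064), np.float64(-0.0318), np.float64(-0.0), np.float64(0.0), np.float64(0.0001)]
```

```bash
sed -i 's/print(list(\(.*\)))$/print(\1.tolist())/' h.py && tail -1 h.py && python3 -c "
from h import *
go([428,-288,200],180,steps=12)"
```

```text
q=r*R.from_rotvec(w*i/n); print(np.r_[q.inv().apply(t/n)/1000,w/n].round(4).tolist())
at [ 144.8 -607.8  230.9] yaw 103.4 j6 -0.26 F [ 0.1 -1.   0.3] w 85.3 n 12
[0.0205, 0.0026, -0.0291, 0.0, -0.1114, 0.0001]
[0.0171, 0.0026, -0.0312, 0.0, -0.1114, 0.0001]
[0.0135, 0.0026, -0.0329, 0.0, -0.1114, 0.0001]
[0.0098, 0.0026, -0.0342, 0.0, -0.1114, 0.0001]
[0.0059, 0.0026, -0.0351, 0.0, -0.1114, 0.0001]
[0.002, 0.0026, -0.0355, 0.0, -0.1114, 0.0001]
[-0.002, 0.0026, -0.0355, 0.0, -0.1114, 0.0001]
[-0.0059, 0.0026, -0.0351, 0.0, -0.1114, 0.0001]
[-0.0098, 0.0026, -0.0342, 0.0, -0.1114, 0.0001]
[-0.0136, 0.0026, -0.0329, 0.0, -0.1114, 0.0001]
[-0.0171, 0.0026, -0.0312, 0.0, -0.1114, 0.0001]
[-0.0205, 0.0026, -0.0291, 0.0, -0.1114, 0.0001]
```

Request:
play_rows(
  series=[
    [0.0205,0.0026,-0.029,0,-0.111,0,0.085],
    [0.017,0.0026,-0.031,0,-0.111,0,0.085],
    [0.0135,0.0026,-0.033,0,-0.111,0,0.085],
    [0.01,0.0026,-0.034,0,-0.111,0,0.085],
    [0.006,0.0026,-0.035,0,-0.111,0,0.085],
    [0.002,0.0026,-0.0355,0,-0.111,0,0.085],
    [-0.002,0.0026,-0.0355,0,-0.111,0,0.085],
    [-0.006,0.0026,-0.035,0,-0.111,0,0.085],
    [-0.01,0.0026,-0.034,0,-0.111,0,0.085],
    [-0.0135,0.0026,-0.033,0,-0.111,0,0.085],
  ],
)

```text
clock: 1.3
position: [381.5, -331.5, 203.5]
ee_rot: [-0.068, -0.704, 0.704, 0.067]
contact_force: [1.4, -0.0, 0.3]
gripper_width: 84.8
```

```bash
python3 -c "
from h import *
go([428,-288,200],180)"
```

```text
at [ 381.5 -331.5  203.5] yaw 169.1 j6 0.2 F [ 1.4 -0.   0.3] w 84.8 n 2
[-0.0187, 0.0017, -0.0257, -0.0003, -0.0952, -0.0005]
[-0.0211, 0.0017, -0.0238, -0.0003, -0.0952, -0.0005]
```

Motion tracks well.

Request:
play_rows(
  series=[
    [-0.0187,0.0017,-0.0257,0,-0.095,0,0.085],
    [-0.021,0.0017,-0.0238,0,-0.095,0,0.085],
    [0,0,0,0,0,0,0.085],
  ],
)

```text
clock: 1.6
position: [431.4, -283.1, 200.2]
ee_rot: [0.004, -0.707, 0.707, -0.006]
contact_force: [0.4, 0.5, -0.1]
gripper_width: 85.1
```

```bash
python3 - <<'E'
from h import *
w=get_image("wrist"); cv2.imwrite("pics/w1.png",w["color"][:,:,::-1])
print(w["origin"],R.from_quat(w["orientation"]).as_matrix().round(2).tolist())
for P in ([428,-288,0],[428,-288,50],[411.6,-201,6]): print(P,proj(w,P).round(0))
go([428,-288,200],180)
E
```

```text
[ 431.89763755 -355.04896766  343.17869792] [[-1.0, -0.01, -0.0], [-0.01, 0.96, 0.28], [-0.0, 0.28, -0.96]]
[428, -288, 0] [[282. 180.]]
[428, -288, 50] [[283. 190.]]
[411.6, -201, 6] [[294. 250.]]
at [ 430.4 -283.8  200.2] yaw -179.3 j6 0.28 F [-0.1 -0.7  0.8] w 84.9 n 1
[0.0024, 0.0002, 0.0042, -0.0007, 0.0124, -0.0015]
```

View pics/w1.png

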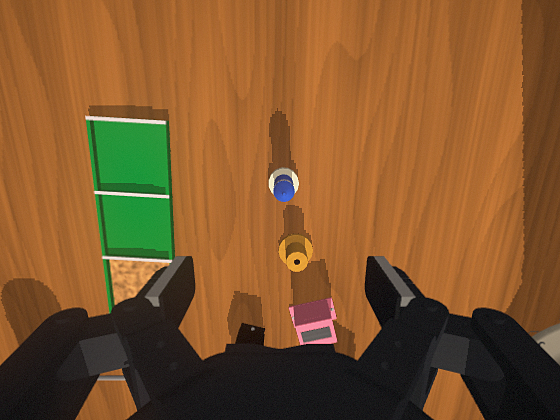

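```bash
python3 - <<'E'
from h import *
w=get_image("wrist")
c=blobs(w,(0,0,150),(180,70,255),15,(260,155,310,215))
print([ (cv2.boundingRect(k),cv2.contourArea(k)) for k in c])
pts=np.concatenate([k[:,0] for k in c]); 
(e,r)=cv2.minEnclosingCircle(pts.astype(np.float32)); print(e,r,plane(w,[e],10), r*2)
b=blobs(w,(105,100,50),(125,255,255),15,(260,155,310,215))[0]; print("bulb",cen(b),cv2.boundingRect(b),plane(w,[cen(b)],40))
h=blobs(w,(12,140,120),(28,255,255),100,(270,225,320,275)); print("hub",[cv2.boundingRect(k) for k in h])
# green tray in wrist
for c in blobs(w,(50,120,30),(80,255,255),500,(80,90,190,320)): print("green",plane(w,[cen(c)],3))
print("pred tray",proj(w,[[605.4,-314,3],[609.3,-230,3]]),)
go([428,-288,120],180); 
E
```

```text
[((268, 169, 30, 26), 229.5)]
(282.1673889160156, 183.2841339111328) 14.96712875366211 [[ 427.13735254 -287.16440683]] 29.93425750732422
bulb [282.38269639 191.37898089] (272, 181, 21, 21) [[ 427.10483784 -284.56394555]]
hub [(270, 225, 50, 50)]
green [[ 606.89496259 -277.1490705 ]]
pred tray [[128.89158896 157.52828401]
 [134.71877813 225.64984839]]
at [ 429.6 -284.5  200.3] yaw -179.4 j6 0.28 F [ 0.1 -0.   0. ] w 85.0 n 3
[0.0006, 0.0268, 0.0011, -0.0002, 0.0035, -0.0004]
[0.0006, 0.0268, 0.0012, -0.0002, 0.0035, -0.0004]
[0.0005, 0.0268, 0.0012, -0.0002, 0.0035, -0.0004]
```

Request:
play_rows(
  series=[
    [0.001,0.04,0.0015,0,0.005,0,0.085],
    [0.001,0.04,0.0015,0,0.005,0,0.085],
    [0,0.04,0,0,0,0,0.085],
    [0,0.03,0,0,0,0,0.085],
    [0,0.02,0,0,0,0,0.085],
    [0,0.01,0,0,0,0,0.085],
    [0,0,0,0,0,0,0.085],
  ],
)

```text
clock: 2.4
position: [426.7, -294.3, 17.9]
ee_rot: [-0.008, -0.705, 0.709, 0.001]
contact_force: [0.9, -0.2, -0.1]
gripper_width: 85.1
```

```bash
python3 -c "
from h import *
go([427.5,-287.3,18],180)"
```

```text
at [ 426.7 -294.3   17.9] yaw 179.3 j6 0.27 F [ 0.9 -0.2 -0.1] w 85.1 n 1
[-0.0008, -0.0001, -0.007, -0.0047, -0.0124, -0.0088]
```

Request:
play_rows(
  series=[
    [-0.001,0,-0.006,-0.004,-0.01,-0.008,0.085],
    [0,0,0,0,0,0,0.085],
  ],
)

```text
clock: 2.6
position: [428.5, -289.1, 19.6]
ee_rot: [-0.002, -0.707, 0.708, 0.0]
contact_force: [-0.1, -0.6, -0.2]
gripper_width: 84.8
```

```bash
python3 -c "
from h import *
go([427.5,-287.3,18],180)
w=get_image('wrist'); cv2.imwrite('pics/w2.png',w['color'][:,:,::-1])"
```

```text
at [ 428.5 -289.1   19.6] yaw 179.8 j6 0.27 F [-0.1 -0.6 -0.2] w 84.8 n 1
[0.001, 0.0016, -0.0018, -0.0015, -0.0031, -0.003]
```

View pics/w2.png

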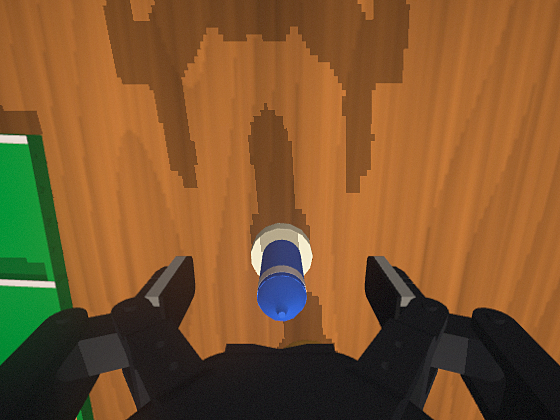

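Request:
play_rows(
  series=[
    [0,0,0,0,0,0,0.03],
    [0,0,0,0,0,0,0.03],
    [0,0,0,0,0,0,0.03],
    [0,0,0,0,0,0,0.02],
    [0,0,0,0,0,0,0.01],
    [0,0,0,0,0,0,0.01],
    [0,0,0,0,0,0,0.01],
    [0,0,0,0,0,0,0.01],
  ],
)

```text
clock: 3.45
position: [430.8, -289.6, 22.9]
ee_rot: [-0.004, -0.706, 0.708, -0.003]
contact_force: [0.4, 0.2, 0.9]
gripper_width: 20.2
```

```bash
python3 -c "
from h import *
go([428,-288,90],180)
go([613,-146,90],177.5)"
```

```text
at [ 430.8 -289.6   22.9] yaw 179.9 j6 0.27 F [0.4 0.2 0.9] w 20.2 n 2
[0.0011, -0.0335, -0.0007, -0.002, -0.001, -0.005]
[0.0012, -0.0335, -0.0007, -0.002, -0.001, -0.005]
at [ 430.8 -289.6   22.9] yaw 179.9 j6 0.27 F [0.4 0.2 0.9] w 20.2 n 7
[-0.0261, -0.0094, -0.0205, -0.0005, 0.0059, -0.0014]
[-0.0259, -0.0094, -0.0207, -0.0005, 0.0059, -0.0014]
[-0.0258, -0.0095, -0.0208, -0.0005, 0.0059, -0.0014]
[-0.0257, -0.0095, -0.021, -0.0005, 0.0059, -0.0014]
[-0.0255, -0.0095, -0.0212, -0.0005, 0.0059, -0.0014]
[-0.0254, -0.0095, -0.0213, -0.0005, 0.0059, -0.0014]
[-0.0253, -0.0096, -0.0215, -0.0005, 0.0059, -0.0014]
```

Request:
play_rows(
  series=[
    [0,-0.01,0,0,0,0,0.01],
    [0,-0.03,0,0,0,0,0.01],
    [0,-0.03,0,0,0,0,0.01],
    [0,0,0,0,0,0,0.01],
  ],
)

```text
clock: 3.85
position: [429.3, -289.2, 95.6]
ee_rot: [-0.003, -0.706, 0.708, -0.002]
contact_force: [1.0, -0.4, -0.0]
gripper_width: 20.1
```

```bash
python3 -c "
from h import *
go([613,-146,95],177.5,mm=30)
w=get_image('wrist'); cv2.imwrite('pics/w3.png',w['color'][:,:,::-1])"
```

```text
at [ 429.3 -289.2   95.6] yaw 179.9 j6 0.27 F [ 1.  -0.4 -0. ] w 20.1 n 8
[-0.0229, 0.0002, -0.018, -0.0004, 0.0052, -0.0008]
[-0.0228, 0.0002, -0.0181, -0.0004, 0.0052, -0.0008]
[-0.0227, 0.0001, -0.0182, -0.0004, 0.0052, -0.0008]
[-0.0226, 0.0001, -0.0183, -0.0004, 0.0052, -0.0008]
[-0.0225, 0.0001, -0.0184, -0.0004, 0.0052, -0.0008]
[-0.0224, 0.0001, -0.0185, -0.0004, 0.0052, -0.0008]
[-0.0224, 0.0001, -0.0187, -0.0004, 0.0052, -0.0008]
[-0.0223, 0.0001, -0.0188, -0.0004, 0.0052, -0.0008]
```

View pics/w3.png

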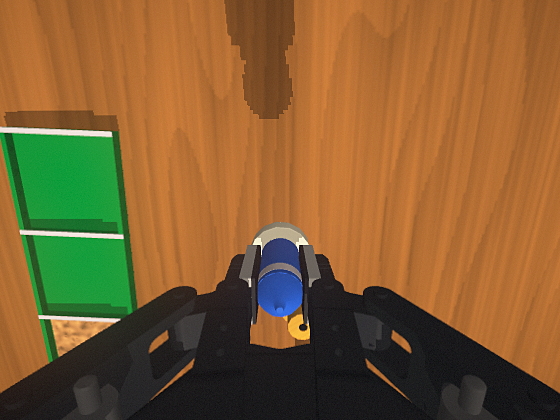

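Request:
play_rows(
  series=[
    [-0.023,0,-0.018,0,0.005,0,0.01],
    [-0.023,0,-0.018,0,0.005,0,0.01],
    [-0.0227,0,-0.018,0,0.005,0,0.01],
    [-0.0226,0,-0.0183,0,0.005,0,0.01],
    [-0.0225,0,-0.0184,0,0.005,0,0.01],
    [-0.0224,0,-0.0185,0,0.005,0,0.01],
    [-0.0224,0,-0.0187,0,0.005,0,0.01],
    [-0.022,0,-0.0187,0,0.005,0,0.01],
    [0,0,0,0,0,0,0.01],
  ],
)

```text
clock: 4.8
position: [611.6, -139.8, 85.9]
ee_rot: [0.013, 0.708, -0.706, -0.022]
contact_force: [0.3, -0.9, 0.5]
gripper_width: 20.4
```

```bash
python3 - <<'E'
from h import *
go([613,-146,35],177.5,mm=30)
w=get_image('wrist'); cv2.imwrite('pics/w4.png',w['color'][:,:,::-1])
print("green tray pred px", proj(w,[[613,-146,3],[609.3,-230,3],[605.4,-314,3]]).round(0).tolist())
for c in blobs(w,(50,120,30),(80,255,255),800): print("green",cv2.boundingRect(c),plane(w,[cen(c)],3))
for c in blobs(w,(0,0,130),(180,60,255),60):
  if max(cv2.minAreaRect(c)[1])>50: print("strip",cv2.boundingRect(c),plane(w,[cen(c)],10))
E
```

```text
at [ 611.6 -139.8   85.9] yaw 177.1 j6 -0.08 F [ 0.3 -0.9  0.5] w 20.4 n 2
[-0.0012, 0.0254, 0.0031, 0.001, -0.0034, 0.0062]
[-0.001, 0.0254, 0.0031, 0.001, -0.0034, 0.0062]
green tray pred px [[276.0, 207.0], [274.0, 95.0], [273.0, -43.0]]
green (211, 32, 132, 122) [[ 607.44793754 -232.79437921]]
green (209, 0, 135, 25) [[ 605.41971665 -282.94860154]]
strip (210, 25, 134, 7) [[ 605.77449404 -271.30644773]]
strip (218, 153, 119, 7) [[ 608.59680828 -187.18368685]]
strip (252, 222, 57, 30) [[ 610.11645375 -123.58632656]]
```

View pics/w4.png

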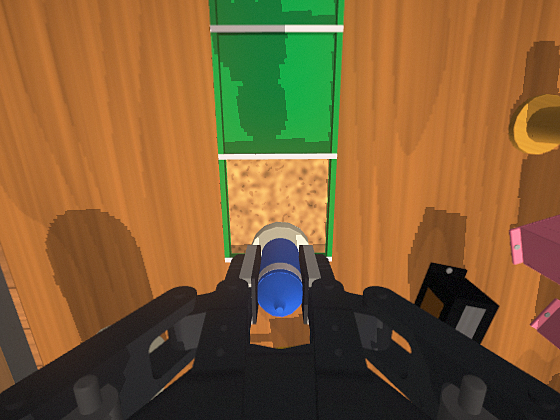

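Request:
play_rows(
  series=[
    [0,0.02,0.0035,0,0,0,0.01],
    [0,0.02,0.0035,0,0,0,0.01],
    [0,0.01,0,0,0,0,0.01],
    [0,0,0,0,0,0,0.01],
  ],
)

```text
clock: 5.25
position: [604.5, -148.7, 32.0]
ee_rot: [0.012, 0.708, -0.706, -0.026]
contact_force: [-0.2, 0.5, 0.3]
gripper_width: 20.1
```

```bash
python3 - <<'E'
from h import *
go([611.5,-147.5,27],177.5,mm=30)
E
```

```text
at [ 604.5 -148.7   32. ] yaw 176.9 j6 -0.07 F [-0.2  0.5  0.3] w 20.1 n 1
[-0.007, 0.0049, -0.0015, 0.0028, -0.0099, 0.0207]
```

Request:
play_rows(
  series=[
    [-0.0065,0.001,-0.001,0.002,-0.008,0.018,0.01],
    [0,0,0,0,0,0,0.01],
    [0,0.002,0,0,0,0,0.01],
  ],
)

```text
clock: 5.55
position: [611.9, -148.6, 30.5]
ee_rot: [0.016, 0.707, -0.707, -0.016]
contact_force: [0.4, -0.7, -0.5]
gripper_width: 20.3
```

```bash
python3 - <<'E'
from h import *
go([611.5,-147.5,25],177.5,mm=30)
E
```

```text
at [ 611.9 -148.6   30.5] yaw 177.4 j6 -0.06 F [ 0.4 -0.7 -0.5] w 20.3 n 1
[0.0004, 0.0055, -0.0011, 0.0003, -0.0017, -0.0011]
```

Request:
play_rows(
  series=[
    [0,0.0025,-0.001,0,0,0,0.01],
    [0,0.0015,0,0,0,0,0.01],
  ],
)

```text
clock: 5.75
position: [612.6, -147.5, 27.4]
ee_rot: [0.017, 0.707, -0.707, -0.015]
contact_force: [0.2, 0.0, 0.0]
gripper_width: 20.3
```

```bash
python3 - <<'E'
from h import *
go([611.5,-147.5,25],177.5,mm=30)
s=get_image("side"); c=proj(s,[[611,-146,20]])[0].astype(int); print(c)
cv2.imwrite("pics/s1.png",cv2.resize(s["color"][c[1]-60:c[1]+60,c[0]-70:c[0]+70,::-1],None,fx=5,fy=5,interpolation=cv2.INTER_CUBIC))
E
```

```text
at [ 612.6 -147.5   27.4] yaw 177.4 j6 -0.07 F [0.2 0.  0. ] w 20.3 n 1
[0.0011, 0.0024, 0.0001, 0.0004, -0.0015, -0.0034]
[303 175]
```

Request:
play_rows(
  series=[
    [0,0.0015,0,0,0,0,0.01],
  ],
)

```text
clock: 5.9
position: [612.7, -147.4, 25.9]
ee_rot: [0.017, 0.707, -0.707, -0.015]
contact_force: [-1.0, 1.8, 6.5]
gripper_width: 20.2
```

Request:
play_rows(
  series=[
    [0,0.0012,0,0,0,0,0.01],
  ],
)

```text
clock: 6.0
position: [612.8, -147.4, 25.9]
ee_rot: [-0.017, -0.707, 0.707, 0.015]
contact_force: [-4.2, 1.3, 10.7]
gripper_width: 20.2
```

Request:
play_rows(
  series=[
    [0,0,0,0,0,0,0.024],
    [0,0,0,0,0,0,0.03],
    [0,0,0,0,0,0,0.04],
    [0,0,0,0,0,0,0.045],
    [0,0,0,0,0,0,0.045],
  ],
)

```text
clock: 6.5
position: [613.1, -147.3, 26.0]
ee_rot: [-0.017, -0.707, 0.707, 0.014]
contact_force: [-0.0, 0.1, -0.3]
gripper_width: 44.6
```

```bash
python3 - <<'E'
from h import *
go([612,-147,110],177.5,mm=30)
w=get_image('wrist'); cv2.imwrite('pics/w5.png',w['color'][:,:,::-1])
E
```

```text
at [ 613.1 -147.3   26. ] yaw 177.5 j6 -0.07 F [-0.   0.1 -0.3] w 44.6 n 3
[0.0002, -0.028, -0.0001, -0.0, -0.0002, -0.0014]
[0.0003, -0.028, -0.0001, -0.0, -0.0002, -0.0014]
[0.0003, -0.028, -0.0001, -0.0, -0.0002, -0.0014]
```

Request:
play_rows(
  series=[
    [0,-0.02,0,0,0,0,0.045],
    [0,-0.035,0,0,0,0,0.045],
    [0,-0.04,0,0,0,0,0.06],
    [0,0,0,0,0,0,0.085],
  ],
)

```text
clock: 6.95
position: [611.8, -147.6, 121.9]
ee_rot: [-0.015, -0.707, 0.707, 0.016]
contact_force: [-1.3, 1.3, 0.1]
gripper_width: 72.9
```

```bash
python3 - <<'E'
from h import *
go([412,-201,110],180,mm=40)
s=get_image("side"); t=get_image("top"); c=proj(s,[[611,-146,20]])[0].astype(int)
b=blobs(s,(105,100,50),(125,255,255),8,(c[0]-20,c[1]-35,c[0]+20,c[1]+25)); P=np.concatenate([k[:,0] for k in b]); print("side blue",P.min(0),P.max(0), "pred",proj(s,[[611,-146,13],[611,-146,53]]).round(1).tolist())
b=blobs(t,(105,100,50),(125,255,255),8,(315,160,360,210)); print("top",[cen(k) for k in b],"pred",proj(t,[[611,-146,13],[611,-146,53]]).round(1).tolist())
E
```

```text
at [ 611.8 -147.6  121.9] yaw 177.5 j6 -0.07 F [-1.3  1.3  0.1] w 72.9 n 6
[0.0329, 0.002, 0.0104, -0.0001, -0.0074, 0.0002]
[0.033, 0.002, 0.0101, -0.0001, -0.0074, 0.0002]
[0.033, 0.002, 0.0099, -0.0001, -0.0074, 0.0002]
[0.0331, 0.002, 0.0096, -0.0001, -0.0074, 0.0002]
[0.0332, 0.002, 0.0094, -0.0001, -0.0074, 0.0002]
[0.0332, 0.002, 0.0091, -0.0001, -0.0074, 0.0002]
side blue [300 161] [307 180] pred [[303.5, 177.9], [304.0, 164.8]]
top [array([338.78838951, 181.69850187])] pred [[337.6, 185.4], [340.7, 182.1]]
```

Request:
play_rows(
  series=[
    [0.033,0.002,0.0104,0,-0.007,0,0.085],
    [0.033,0.002,0.01,0,-0.007,0,0.085],
    [0.033,0.002,0.01,0,-0.007,0,0.085],
    [0.033,0.002,0.0096,0,-0.007,0,0.085],
    [0.033,0.002,0.0094,0,-0.007,0,0.085],
    [0.033,0.002,0.009,0,-0.007,0,0.085],
    [0,0,0,0,0,0,0.085],
  ],
)

```text
clock: 7.75
position: [394.2, -199.7, 97.0]
ee_rot: [-0.009, 0.709, -0.705, -0.012]
contact_force: [-0.2, 0.2, 0.5]
gripper_width: 85.1
```

```bash
python3 - <<'E'
from h import *
w=get_image('wrist'); cv2.imwrite('pics/w6.png',w['color'][:,:,::-1])
p=proj(w,[[411.6,-201,36]])[0].astype(int); print("pred top",p)
m=cv2.inRange(cv2.cvtColor(w["color"],cv2.COLOR_RGB2HSV),(0,0,0),(180,255,60))
g=cv2.cvtColor(w["color"],cv2.COLOR_RGB2HSV); print(g[p[1]+4,p[0]+14],g[p[1]-60,p[0]+60])
for c in blobs(w,(0,0,0),(180,255,60),8,(p[0]-25,p[1]-25,p[0]+25,p[1]+25)): print("hole",cen(c),cv2.contourArea(c),plane(w,[cen(c)],36))
go([412,-201,40],180)
E
```

```text
pred top [252 221]
[ 18 196 228] [ 14 184 182]
hole [254.46969697 222.60606061] 44.0 [[ 410.51198142 -199.99131057]]
at [ 396.8 -199.8   97.4] yaw 179.9 j6 0.1 F [-0.4 -0.7  0. ] w 85.1 n 2
[-0.0084, 0.0285, 0.0007, 0.002, -0.001, 0.0136]
[-0.008, 0.0286, 0.0006, 0.002, -0.001, 0.0136]
```

View pics/w6.png

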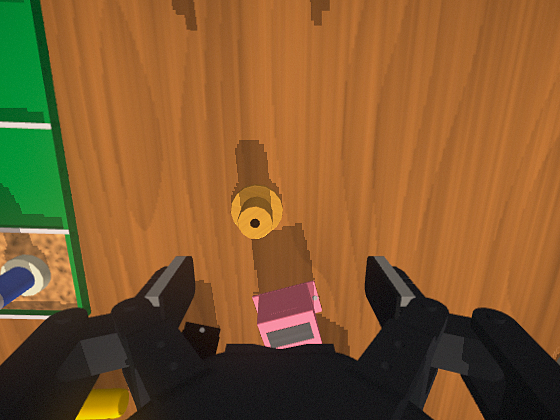

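Request:
play_rows(
  series=[
    [-0.008,0.02,0,0.002,0,0.012,0.085],
    [-0.006,0.02,0,0.002,0,0.012,0.085],
    [0,0.02,-0.001,0,0,0,0.085],
    [0,0,0,0,0,0,0.085],
  ],
)

```text
clock: 8.2
position: [413.9, -198.8, 34.4]
ee_rot: [-0.0, -0.707, 0.708, 0.0]
contact_force: [0.2, -0.1, 0.2]
gripper_width: 84.7
```

```bash
python3 - <<'E'
from h import *
go([410.8,-200.3,10],180,steps=2)
E
```

```text
at [ 413.9 -198.8   34.4] yaw 179.9 j6 0.09 F [ 0.2 -0.1  0.2] w 84.7 n 2
[0.0016, 0.0122, 0.0007, -0.0006, -0.0005, -0.0001]
[0.0016, 0.0122, 0.0007, -0.0006, -0.0005, -0.0001]
```

Request:
play_rows(
  series=[
    [0.0016,0.012,0.0008,0,0,0,0.085],
    [0.0016,0.011,0.0008,0,0,0,0.06],
    [0,0.001,0,0,0,0,0.045],
    [0,0,0,0,0,0,0.035],
  ],
)

```text
clock: 8.6
position: [414.9, -200.4, 10.4]
ee_rot: [0.0, -0.706, 0.708, -0.001]
contact_force: [1.3, 0.0, 0.3]
gripper_width: 43.4
```

```bash
python3 - <<'E'
from h import *
go([410.8,-200.3,10],180,steps=1)
E
```

```text
at [ 414.9 -200.4   10.4] yaw -179.9 j6 0.09 F [1.3 0.  0.3] w 43.4 n 1
[0.0041, 0.0004, -0.0001, -0.0023, 0.0024, -0.0017]
```

Request:
play_rows(
  series=[
    [0.004,0,0,-0.002,0.002,-0.001,0.04],
    [0,0,0,0,0,0,0.03],
    [0,0,0,0,0,0,0.015],
    [0,0,0,0,0,0,0.01],
    [0,0,0,0,0,0,0.01],
    [0,0,0,0,0,0,0.01],
  ],
)

```text
clock: 9.2
position: [412.5, -200.4, 12.8]
ee_rot: [-0.002, -0.707, 0.707, -0.002]
contact_force: [-0.9, 1.1, -0.8]
gripper_width: 24.2
```

Request:
play_rows(
  series=[
    [0,-0.015,0,0,0,0,0.01],
    [0,-0.03,0,0,0,0,0.01],
    [0,-0.03,0,0,0,0,0.01],
    [0,0,0,0,0,0,0.01],
  ],
)

```text
clock: 9.6
position: [411.0, -200.3, 88.9]
ee_rot: [-0.0, -0.707, 0.707, -0.0]
contact_force: [0.4, 0.1, -1.6]
gripper_width: 24.3
```

```bash
python3 - <<'E'
from h import *
go([608,-230,75],178,mm=30)
E
```

```text
at [ 411.  -200.3   88.9] yaw -180.0 j6 0.1 F [ 0.4  0.1 -1.6] w 24.3 n 7
[-0.0281, 0.002, 0.0043, -0.0, 0.0051, -0.0001]
[-0.0282, 0.002, 0.0041, -0.0, 0.0051, -0.0001]
[-0.0282, 0.002, 0.004, -0.0, 0.0051, -0.0001]
[-0.0282, 0.002, 0.0038, -0.0, 0.0051, -0.0001]
[-0.0282, 0.002, 0.0037, -0.0, 0.0051, -0.0001]
[-0.0282, 0.002, 0.0035, -0.0, 0.0051, -0.0001]
[-0.0283, 0.002, 0.0034, -0.0, 0.0051, -0.0001]
```

Request:
play_rows(
  series=[
    [-0.028,0.001,0.0043,0,0.005,0,0.01],
    [-0.028,0.001,0.0041,0,0.005,0,0.01],
    [-0.028,0.001,0.004,0,0.005,0,0.01],
    [-0.028,0.001,0.0038,0,0.005,0,0.01],
    [-0.028,0.001,0.0037,0,0.005,0,0.01],
    [-0.028,0.001,0.0035,0,0.005,0,0.01],
    [-0.028,0.001,0.0034,0,0.005,0,0.01],
    [0,0,0,0,0,0,0.01],
  ],
)

```text
clock: 10.4
position: [607.6, -230.0, 72.6]
ee_rot: [0.01, 0.708, -0.706, -0.018]
contact_force: [-0.9, 0.0, -0.5]
gripper_width: 23.9
```

```bash
python3 - <<'E'
from h import *
go([608,-230,30],178,steps=2)
E
```

```text
at [ 607.6 -230.    72.6] yaw 177.8 j6 0.08 F [-0.9  0.  -0.5] w 23.9 n 2
[-0.0004, 0.0213, 0.0, 0.0019, -0.0022, 0.0052]
[-0.0003, 0.0213, 0.0, 0.0019, -0.0022, 0.0052]
```

Request:
play_rows(
  series=[
    [0,0.02,0,0.002,-0.002,0.005,0.01],
    [0,0.02,0,0.002,-0.002,0.005,0.01],
    [0,0.009,0,0,0,0,0.01],
    [0,0,0,0,0,0,0.01],
  ],
)

```text
clock: 10.8
position: [604.1, -229.2, 17.4]
ee_rot: [0.01, 0.708, -0.706, -0.016]
contact_force: [-0.1, -0.2, -0.9]
gripper_width: 24.4
```

```bash
python3 - <<'E'
from h import *
go([608,-230,15],178,steps=2)
E
```

```text
at [ 604.1 -229.2   17.4] yaw 177.9 j6 0.08 F [-0.1 -0.2 -0.9] w 24.4 n 2
[-0.002, 0.0012, 0.0003, 0.0007, -0.0008, 0.0038]
[-0.002, 0.0012, 0.0003, 0.0007, -0.0008, 0.0038]
```

Request:
play_rows(
  series=[
    [-0.0025,0,0,0.001,-0.001,0.005,0.01],
    [-0.001,0.0012,0,0,0,0.002,0.01],
  ],
)

```text
clock: 11.0
position: [607.6, -229.5, 16.7]
ee_rot: [0.012, 0.707, -0.707, -0.013]
contact_force: [-0.1, -1.0, -1.0]
gripper_width: 23.7
```

Request:
play_rows(
  series=[
    [0,0.0012,0,0,0,0,0.01],
  ],
)

```text
clock: 11.1
position: [608.2, -229.5, 16.3]
ee_rot: [-0.013, -0.707, 0.707, 0.012]
contact_force: [0.0, 0.2, -1.0]
gripper_width: 24.4
```

Request:
play_rows(
  series=[
    [0,0.0015,0,0,0,0,0.01],
  ],
)

```text
clock: 11.2
position: [608.7, -229.6, 15.5]
ee_rot: [-0.013, -0.707, 0.707, 0.011]
contact_force: [0.1, 0.2, -0.5]
gripper_width: 24.2
```

Request:
play_rows(
  series=[
    [0,0.0012,0,0,0,0,0.01],
  ],
)

```text
clock: 11.3
position: [608.9, -229.6, 15.1]
ee_rot: [-0.014, -0.707, 0.707, 0.011]
contact_force: [-2.5, 0.4, 2.9]
gripper_width: 24.3
```

Contact. Release and rise.

Request:
play_rows(
  series=[
    [0,0,0,0,0,0,0.03],
    [0,0,0,0,0,0,0.04],
    [0,0,0,0,0,0,0.045],
    [0,0,0,0,0,0,0.045],
    [0,-0.02,0,0,0,0,0.045],
    [0,-0.035,0,0,0,0,0.045],
    [0,-0.04,0,0,0,0,0.06],
    [0,-0.02,0,0,0,0,0.085],
    [0,0,0,0,0,0,0.085],
  ],
)

```text
clock: 12.2
position: [608.5, -229.9, 133.7]
ee_rot: [-0.013, -0.707, 0.707, 0.011]
contact_force: [0.0, 0.4, 0.3]
gripper_width: 84.7
```

```bash
python3 - <<'E'
from h import *
t=get_image("top"); p=proj(t,[[608,-229.7,39]])[0]; print("pred boss top",p)
for c in blobs(t,(0,0,0),(180,255,70),2,(360,165,395,210))[:3]: print(cen(c),cv2.contourArea(c),plane(t,[cen(c)],39))
c=blobs(t,(18,40,180),(35,140,255),15,(90,250,130,295))[0]; r=cv2.minEnclosingCircle(c.astype(np.float32)); print("cream",r,plane(t,[r[0]],5),plane(t,[cen(c)],15))
go([414,326,130],180,mm=45)
E
```

```text
pred boss top [378.97560935 185.3802483 ]
[393.11111111 200.44444444] 6.0 [[ 576.2054312  -259.08956865]]
[379.         184.22222222] 3.0 [[ 610.49780034 -229.78710595]]
cream ((112.5, 273.5), 9.192488670349121) [[414.09440435 331.5642636 ]] [[412.97431289 330.85127157]]
at [ 607.8 -229.7  132.3] yaw 178.0 j6 0.08 F [ 0.2 -0.   0.8] w 84.7 n 14
[0.0152, 0.0001, -0.0392, -0.0, -0.0025, -0.0]
[0.0151, 0.0001, -0.0392, -0.0, -0.0025, -0.0]
[0.015, 0.0001, -0.0393, -0.0, -0.0025, -0.0]
[0.0149, 0.0001, -0.0393, -0.0, -0.0025, -0.0]
[0.0148, 0.0002, -0.0393, -0.0, -0.0025, -0.0]
[0.0147, 0.0002, -0.0394, -0.0, -0.0025, -0.0]
[0.0146, 0.0002, -0.0394, -0.0, -0.0025, -0.0]
[0.0145, 0.0002, -0.0394, -0.0, -0.0025, -0.0]
[0.0144, 0.0002, -0.0395, -0.0, -0.0025, -0.0]
[0.0143, 0.0002, -0.0395, -0.0, -0.0025, -0.0]
[0.0142, 0.0002, -0.0396, -0.0, -0.0025, -0.0]
[0.0141, 0.0002, -0.0396, -0.0, -0.0025, -0.0]
[0.014, 0.0002, -0.0396, -0.0, -0.0025, -0.0]
[0.0139, 0.0002, -0.0397, -0.0, -0.0025, -0.0]
```

Request:
play_rows(
  series=[
    [0.015,0,-0.039,0,-0.002,0,0.085],
    [0.015,0,-0.039,0,-0.002,0,0.085],
    [0.015,0,-0.039,0,-0.002,0,0.085],
    [0.015,0,-0.039,0,-0.002,0,0.085],
    [0.015,0,-0.039,0,-0.002,0,0.085],
    [0.015,0,-0.039,0,-0.002,0,0.085],
    [0.015,0,-0.039,0,-0.002,0,0.085],
    [0.015,0,-0.039,0,-0.002,0,0.085],
    [0.015,0,-0.039,0,-0.002,0,0.085],
    [0.015,0,-0.039,0,-0.002,0,0.085],
  ],
)

```text
clock: 13.25
position: [456.9, 171.8, 116.5]
ee_rot: [-0.001, -0.705, 0.709, 0.018]
contact_force: [1.0, 1.1, -0.3]
gripper_width: 85.1
```

```bash
python3 - <<'E'
from h import *
go([414,326,130],180,mm=45)
E
```

```text
at [456.9 171.8 116.5] yaw 178.4 j6 -0.7 F [ 1.   1.1 -0.3] w 85.1 n 4
[0.0119, -0.0033, -0.0382, -0.0016, -0.0069, 0.0061]
[0.0116, -0.0033, -0.0383, -0.0016, -0.0069, 0.0061]
[0.0113, -0.0034, -0.0384, -0.0016, -0.0069, 0.0061]
[0.011, -0.0034, -0.0385, -0.0016, -0.0069, 0.0061]
```

Request:
play_rows(
  series=[
    [0.012,-0.003,-0.038,-0.002,-0.007,0.006,0.085],
    [0.012,-0.003,-0.038,-0.002,-0.007,0.006,0.085],
    [0.011,-0.003,-0.038,-0.002,-0.007,0.006,0.085],
    [0.011,-0.003,-0.038,-0.002,-0.007,0.006,0.085],
    [0,0,0,0,0,0,0.085],
  ],
)

```text
clock: 13.75
position: [405.9, 331.5, 121.2]
ee_rot: [0.005, -0.705, 0.71, 0.001]
contact_force: [0.3, 0.1, 0.3]
gripper_width: 84.7
```

```bash
python3 - <<'E'
from h import *
w=get_image('wrist'); cv2.imwrite('pics/w7.png',w['color'][:,:,::-1])
p=proj(w,[[413.5,330.5,15]])[0].astype(int); print("pred",p)
for c in blobs(w,(15,30,140),(35,150,255),100,(p[0]-60,p[1]-60,p[0]+60,p[1]+60)):
    r=cv2.minEnclosingCircle(c.astype(np.float32)); print(cen(c),cv2.boundingRect(c),r,plane(w,[cen(c)],15),plane(w,[r[0]],12))
go([413.5,330,50],180)
E
```

```text
pred [269 205]
[271.01311838 201.81934566] (253, 183, 37, 40) ((271.5, 202.26922607421875), 19.787799835205078) [[412.12463726 326.93651958]] [[411.74678774 328.15123507]]
at [405.5 329.3 120.5] yaw -179.7 j6 -0.98 F [ 0.1 -0.6  0.1] w 84.9 n 2
[-0.0044, 0.0352, -0.0006, -0.0045, 0.0024, 0.0053]
[-0.0042, 0.0352, -0.0005, -0.0045, 0.0024, 0.0053]
```

View pics/w7.png

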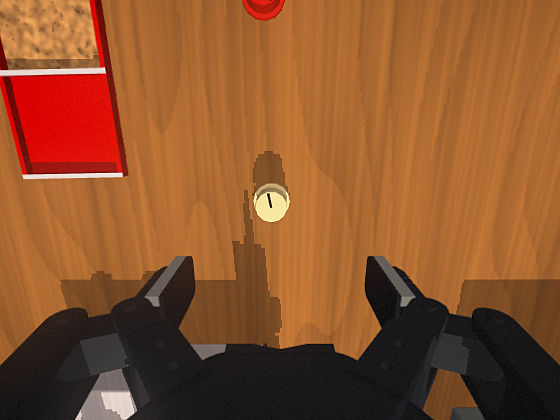

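Request:
play_rows(
  series=[
    [-0.0035,0.035,0,-0.004,0.002,0.005,0.085],
    [-0.0035,0.035,0,-0.004,0.002,0.005,0.085],
    [0,0.02,0,0,0,0,0.085],
    [0,0,0,0,0,0,0.085],
  ],
)

```text
clock: 14.2
position: [410.9, 324.7, 24.8]
ee_rot: [0.001, -0.705, 0.709, 0.002]
contact_force: [-0.3, -0.8, -1.1]
gripper_width: 85.0
```

```bash
python3 - <<'E'
from h import *
go([412.3,329,8],180)
w=get_image('wrist')
for c in blobs(w,(15,30,140),(35,150,255),100,(200,200,360,340)):
    r=cv2.minEnclosingCircle(c.astype(np.float32)); print(cen(c),cv2.boundingRect(c),r,plane(w,[cen(c)],15),plane(w,[r[0]],12))
E
```

```text
at [410.9 324.7  24.8] yaw 179.9 j6 -0.98 F [-0.3 -0.8 -1.1] w 85.0 n 1
[-0.0015, 0.0167, -0.0044, -0.0052, -0.0018, 0.0041]
[276.54157387 256.41759465] (249, 225, 56, 64) ((276.37371826171875, 256.27825927734375), 32.19466018676758) [[412.21689104 326.83865733]] [[412.33642298 328.18927756]]
```

Request:
play_rows(
  series=[
    [-0.0015,0.01,-0.004,-0.005,-0.002,0.004,0.065],
    [0,0.006,0,0,0,0,0.05],
    [0,0,0,0,0,0,0.045],
  ],
)

```text
clock: 14.55
position: [414.5, 329.7, 10.8]
ee_rot: [0.002, 0.709, -0.705, 0.001]
contact_force: [0.1, 0.9, -0.3]
gripper_width: 45.3
```

```bash
python3 - <<'E'
from h import *
go([412.3,328,7],180)
E
```

```text
at [414.5 329.7  10.8] yaw 180.0 j6 -0.98 F [ 0.1  0.9 -0.3] w 45.3 n 1
[0.0022, 0.0038, 0.0018, 0.0046, -0.0007, -0.0039]
```

Request:
play_rows(
  series=[
    [0.002,0.004,0.001,0.004,0,-0.004,0.04],
    [0,0,0,0,0,0,0.035],
    [0,0.001,0,0,0,0,0.025],
    [0,0,0,0,0,0,0.015],
    [0,0,0,0,0,0,0.012],
    [0,0,0,0,0,0,0.012],
  ],
)

```text
clock: 15.15
position: [413.4, 330.4, 8.7]
ee_rot: [0.001, 0.709, -0.705, 0.001]
contact_force: [0.0, 1.0, -0.1]
gripper_width: 25.5
```

```bash
python3 - <<'E'
from h import *
go([412.3,328,90],180)
E
```

```text
at [413.4 330.4   8.7] yaw -180.0 j6 -0.98 F [ 0.   1.  -0.1] w 25.5 n 3
[0.0003, -0.0271, 0.0007, 0.0016, 0.0002, -0.001]
[0.0003, -0.0271, 0.0007, 0.0016, 0.0002, -0.001]
[0.0003, -0.0271, 0.0008, 0.0016, 0.0002, -0.001]
```

Request:
play_rows(
  series=[
    [0,-0.015,0,0,0,0,0.012],
    [0,-0.035,0,0,0,0,0.012],
    [0,-0.04,0,0,0,0,0.012],
    [0,-0.015,0,0,0,0,0.012],
  ],
)

```text
clock: 15.55
position: [411.7, 327.9, 113.4]
ee_rot: [0.001, -0.706, 0.708, 0.001]
contact_force: [-0.3, 0.4, -1.4]
gripper_width: 25.3
```

```bash
python3 - <<'E'
from h import *
go([604.5,-311.5,110],178,mm=42)
w=get_image('wrist'); cv2.imwrite('pics/w8.png',w['color'][:,:,::-1])
E
```

```text
at [411.7 327.9 113.4] yaw -180.0 j6 -0.98 F [-0.3  0.4 -1.4] w 25.3 n 16
[-0.012, 0.0003, 0.04, -0.0002, 0.0022, 0.0002]
[-0.0121, 0.0003, 0.0399, -0.0002, 0.0022, 0.0002]
[-0.0122, 0.0003, 0.0399, -0.0002, 0.0022, 0.0002]
[-0.0123, 0.0003, 0.0399, -0.0002, 0.0022, 0.0002]
[-0.0124, 0.0003, 0.0399, -0.0002, 0.0022, 0.0002]
[-0.0125, 0.0003, 0.0398, -0.0002, 0.0022, 0.0002]
[-0.0126, 0.0003, 0.0398, -0.0002, 0.0022, 0.0002]
[-0.0127, 0.0003, 0.0398, -0.0002, 0.0022, 0.0002]
[-0.0127, 0.0003, 0.0397, -0.0002, 0.0022, 0.0002]
[-0.0128, 0.0003, 0.0397, -0.0002, 0.0022, 0.0002]
[-0.0129, 0.0003, 0.0397, -0.0002, 0.0022, 0.0002]
[-0.013, 0.0002, 0.0397, -0.0002, 0.0022, 0.0002]
[-0.0131, 0.0002, 0.0396, -0.0002, 0.0022, 0.0002]
[-0.0132, 0.0002, 0.0396, -0.0002, 0.0022, 0.0002]
[-0.0133, 0.0002, 0.0396, -0.0002, 0.0022, 0.0002]
[-0.0134, 0.0002, 0.0395, -0.0002, 0.0022, 0.0002]
```

Request:
play_rows(
  series=[
    [-0.012,-0.001,0.04,0,0.002,0,0.012],
    [-0.012,-0.001,0.04,0,0.002,0,0.012],
    [-0.012,-0.001,0.04,0,0.002,0,0.012],
    [-0.012,-0.001,0.04,0,0.002,0,0.012],
    [-0.0125,-0.001,0.04,0,0.002,0,0.012],
    [-0.0125,-0.001,0.04,0,0.002,0,0.012],
    [-0.0125,-0.001,0.04,0,0.002,0,0.012],
    [-0.0125,-0.001,0.04,0,0.002,0,0.012],
    [-0.0125,-0.001,0.04,0,0.002,0,0.012],
    [-0.0125,-0.001,0.04,0,0.002,0,0.012],
  ],
)

```text
clock: 16.6
position: [533.9, -81.8, 119.6]
ee_rot: [0.002, 0.708, -0.707, -0.005]
contact_force: [1.1, -0.8, -0.8]
gripper_width: 25.5
```

```bash
python3 - <<'E'
from h import *
go([604.5,-311.5,105],178,mm=42)
E
```

```text
at [533.9 -81.8 119.6] yaw 179.4 j6 -0.15 F [ 1.1 -0.8 -0.8] w 25.5 n 6
[-0.0122, 0.0023, 0.0382, 0.0003, 0.0042, 0.0008]
[-0.0123, 0.0023, 0.0381, 0.0003, 0.0042, 0.0008]
[-0.0125, 0.0024, 0.0381, 0.0003, 0.0042, 0.0008]
[-0.0126, 0.0024, 0.038, 0.0003, 0.0042, 0.0008]
[-0.0128, 0.0024, 0.038, 0.0003, 0.0042, 0.0008]
[-0.0129, 0.0024, 0.0379, 0.0003, 0.0042, 0.0008]
```

Request:
play_rows(
  series=[
    [-0.012,0.001,0.038,0,0.004,0,0.012],
    [-0.012,0.001,0.038,0,0.004,0,0.012],
    [-0.012,0.001,0.038,0,0.004,0,0.012],
    [-0.0125,0.001,0.038,0,0.004,0,0.012],
    [-0.0125,0.002,0.038,0,0.004,0,0.012],
    [-0.0125,0.002,0.038,0,0.004,0,0.012],
    [0,0,0,0,0,0,0.012],
  ],
)

```text
clock: 17.3
position: [601.4, -325.5, 101.3]
ee_rot: [0.01, 0.708, -0.706, -0.019]
contact_force: [0.4, 0.1, -1.4]
gripper_width: 25.9
```

```bash
python3 - <<'E'
from h import *
go([604.5,-311.5,30],178,steps=3)
E
```

```text
at [ 601.4 -325.5  101.3] yaw 177.6 j6 0.22 F [ 0.4  0.1 -1.4] w 25.9 n 3
[-0.0012, 0.0238, -0.0046, 0.0012, -0.0022, 0.0045]
[-0.0011, 0.0238, -0.0047, 0.0012, -0.0022, 0.0045]
[-0.001, 0.0238, -0.0047, 0.0012, -0.0022, 0.0045]
```

Request:
play_rows(
  series=[
    [-0.001,0.023,-0.0048,0.001,-0.002,0.004,0.012],
    [-0.001,0.023,-0.0048,0.001,-0.002,0.004,0.012],
    [-0.001,0.02,-0.0045,0.001,-0.002,0.004,0.012],
    [0,0.005,0,0,0,0,0.012],
    [0,0,0,0,0,0,0.012],
  ],
)

```text
clock: 17.8
position: [601.7, -310.8, 23.2]
ee_rot: [0.011, 0.708, -0.706, -0.016]
contact_force: [0.0, -0.7, 0.1]
gripper_width: 26.0
```

```bash
python3 - <<'E'
from h import *
go([604.5,-311.5,13],178,steps=3)
E
```

```text
at [ 601.7 -310.8   23.2] yaw 177.8 j6 0.2 F [ 0.  -0.7  0.1] w 26.0 n 3
[-0.0009, 0.0034, 0.0002, 0.0009, -0.0014, 0.0022]
[-0.0009, 0.0034, 0.0002, 0.0009, -0.0014, 0.0022]
[-0.0009, 0.0034, 0.0002, 0.0009, -0.0014, 0.0022]
```

Request:
play_rows(
  series=[
    [-0.001,0.0035,0,0.001,0,0.002,0.012],
    [-0.001,0.0035,0,0.001,0,0.002,0.012],
    [-0.001,0.002,0,0.001,0,0.002,0.012],
  ],
)

```text
clock: 18.1
position: [606.3, -311.1, 16.1]
ee_rot: [-0.015, -0.706, 0.708, 0.012]
contact_force: [0.3, 0.3, -0.3]
gripper_width: 25.9
```

Request:
play_rows(
  series=[
    [0,0.0015,0,0,0,0,0.012],
  ],
)

```text
clock: 18.2
position: [606.8, -311.3, 15.1]
ee_rot: [-0.015, -0.706, 0.708, 0.012]
contact_force: [0.2, 0.2, -0.5]
gripper_width: 25.5
```

Request:
play_rows(
  series=[
    [0.0005,0.002,0,0,0,0,0.012],
    [0.0005,0.0015,0,0,0,0,0.012],
  ],
)

```text
clock: 18.4
position: [606.3, -311.4, 12.2]
ee_rot: [-0.016, -0.706, 0.708, 0.011]
contact_force: [0.9, -0.8, -0.5]
gripper_width: 25.7
```

Request:
play_rows(
  series=[
    [0,0.0013,0,0,0,0,0.012],
  ],
)

```text
clock: 18.5
position: [606.3, -311.6, 11.0]
ee_rot: [-0.016, -0.706, 0.708, 0.011]
contact_force: [0.0, 0.2, -0.7]
gripper_width: 25.6
```

Request:
play_rows(
  series=[
    [0,0.0012,0,0,0,0,0.012],
  ],
)

```text
clock: 18.6
position: [606.4, -311.7, 10.8]
ee_rot: [-0.016, -0.706, 0.708, 0.011]
contact_force: [-2.3, 2.8, 8.6]
gripper_width: 26.0
```

```bash
python3 - <<'E'
from h import *
go([604.5,-311.5,10],178,steps=1)
s=get_image("side"); c=proj(s,[[605,-313,15]])[0].astype(int)
cv2.imwrite("pics/s2.png",cv2.resize(s["color"][c[1]-40:c[1]+40,c[0]-60:c[0]+60,::-1],None,fx=6,fy=6,interpolation=cv2.INTER_CUBIC))
E
```

```text
at [ 606.4 -311.7   10.8] yaw 177.8 j6 0.2 F [-2.3  2.8  8.6] w 26.0 n 1
[0.0019, 0.0008, -0.0001, -0.0028, -0.0032, -0.0065]
```

Contact. Release, rise, then head for the black valve.

Request:
play_rows(
  series=[
    [0,0,0,0,0,0,0.03],
    [0,0,0,0,0,0,0.04],
    [0,0,0,0,0,0,0.045],
    [0,0,0,0,0,0,0.045],
    [0,-0.02,0,0,0,0,0.045],
    [0,-0.035,0,0,0,0,0.045],
    [0,-0.04,0,0,0,0,0.06],
    [0,-0.03,0,0,0,0,0.085],
    [0,0,0,0,0,0,0.085],
  ],
)

```text
clock: 19.55
position: [604.6, -311.4, 137.1]
ee_rot: [-0.014, -0.706, 0.708, 0.013]
contact_force: [0.7, 0.4, 0.4]
gripper_width: 84.4
```

```bash
python3 - <<'E'
from h import *
t=get_image("top"); cv2.imwrite("pics/t2.png",cv2.resize(t["color"][150:290,100:450,::-1],None,fx=2.2,fy=2.2,interpolation=cv2.INTER_CUBIC))
b=blobs(t,(18,40,150),(35,150,255),30,(395,165,435,215)); print([(cen(k),plane(t,[cen(k)],20)) for k in b])
go([463,61,130],180,mm=42)
E
```

```text
[(array([414.17926202, 189.70223523]), array([[ 603.31313839, -310.75675147]]))]
at [ 603.4 -310.8  134.8] yaw 177.7 j6 0.2 F [ 0.4 -0.3 -0.3] w 85.4 n 10
[0.0155, 0.0005, -0.0366, -0.0, -0.0039, 0.0002]
[0.0153, 0.0005, -0.0367, -0.0, -0.0039, 0.0002]
[0.0152, 0.0005, -0.0367, -0.0, -0.0039, 0.0002]
[0.0151, 0.0005, -0.0368, -0.0, -0.0039, 0.0002]
[0.0149, 0.0005, -0.0368, -0.0, -0.0039, 0.0002]
[0.0148, 0.0005, -0.0369, -0.0, -0.0039, 0.0002]
[0.0146, 0.0005, -0.037, -0.0, -0.0039, 0.0002]
[0.0145, 0.0005, -0.037, -0.0, -0.0039, 0.0002]
[0.0143, 0.0005, -0.0371, -0.0, -0.0039, 0.0002]
[0.0142, 0.0005, -0.0371, -0.0, -0.0039, 0.0002]
```

View pics/t2.png

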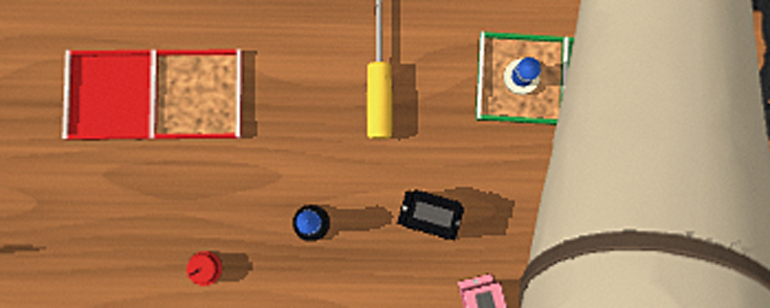

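Request:
play_rows(
  series=[
    [0.0155,-0.0005,-0.037,0,-0.004,0,0.085],
    [0.0155,-0.0005,-0.037,0,-0.004,0,0.085],
    [0.015,-0.0005,-0.037,0,-0.004,0,0.085],
    [0.015,-0.0005,-0.037,0,-0.004,0,0.085],
    [0.015,-0.0005,-0.037,0,-0.004,0,0.085],
    [0.015,-0.0005,-0.037,0,-0.004,0,0.085],
    [0.0145,-0.0005,-0.037,0,-0.004,0,0.085],
    [0.0145,-0.0005,-0.037,0,-0.004,0,0.085],
    [0.0145,-0.0005,-0.037,0,-0.004,0,0.085],
    [0.0142,-0.0005,-0.037,0,-0.004,0,0.085],
  ],
)

```text
clock: 20.6
position: [451.5, 71.0, 127.3]
ee_rot: [0.005, -0.707, 0.707, 0.012]
contact_force: [0.2, 0.7, 0.2]
gripper_width: 85.1
```

```bash
python3 - <<'E'
from h import *
go([464,61,110],180,mm=42)
w=get_image('wrist'); cv2.imwrite('pics/w9.png',w['color'][:,:,::-1])
p=proj(w,[[464,61,10]])[0].astype(int); print(p)
for c in blobs(w,(0,0,0),(180,255,45),60,(p[0]-70,p[1]-60,p[0]+70,p[1]+60)): print("blk",cv2.boundingRect(c),cv2.contourArea(c))
for c in blobs(w,(105,100,50),(125,255,255),50): print("blue",cv2.boundingRect(c),cen(c),plane(w,[cen(c)],40))
# red tray from top
t=get_image("top"); g=t["color"]
for c in blobs(t,(0,0,105),(180,90,255),12,(120,165,220,220)):
    (x,y),s,a=cv2.minAreaRect(c); print("strip",(round(x,1),round(y,1)),s,plane(t,[[x,y]],10).round(1))
E
```

```text
at [451.5  71.  127.3] yaw 179.4 j6 -0.51 F [0.2 0.7 0.2] w 85.1 n 1
[-0.013, 0.017, 0.0099, -0.0007, -0.0102, 0.0245]
[262 192]
blue (247, 192, 28, 27) [260.75346915 205.11219368] [[464.2644534   64.44963869]]
blue (251, 183, 24, 15) [263.30972222 187.45833333] [[461.78892683  49.70644394]]
strip (195.5, 214.0) (46.99999237060547, 9.999998092651367) [[543.1 161.7]]
strip (129.8, 192.5) (2.6560585498809814, 39.069766998291016) [[587.4 304.4]]
strip (169.0, 192.5) (39.0, 2.0) [[589.  220.7]]
strip (208.0, 190.0) (2.0, 36.0) [[596.1 136.7]]
```

View pics/w9.png

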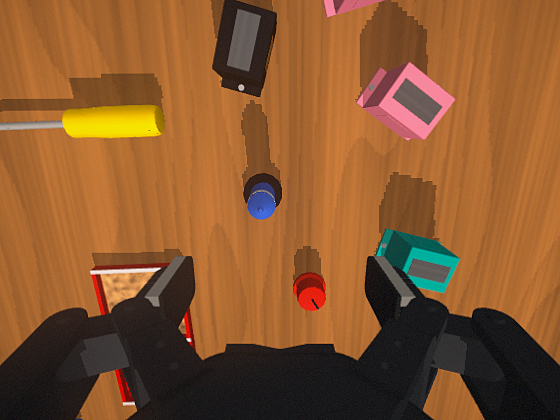

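Request:
play_rows(
  series=[
    [-0.0125,0.01,0.01,0,-0.01,0.024,0.085],
    [0,0,0,0,0,0,0.085],
  ],
)

```text
clock: 20.9
position: [462.2, 63.4, 115.6]
ee_rot: [0.004, -0.707, 0.707, -0.002]
contact_force: [-0.8, 0.3, 0.3]
gripper_width: 85.1
```

```bash
python3 - <<'E'
from h import *
go([464,61,20],180,steps=4)
E
```

```text
at [462.2  63.4 115.6] yaw -179.5 j6 -0.48 F [-0.8  0.3  0.3] w 85.1 n 4
[-0.0005, 0.0239, 0.0006, -0.0003, 0.0023, 0.0006]
[-0.0005, 0.0239, 0.0006, -0.0003, 0.0023, 0.0006]
[-0.0005, 0.0239, 0.0006, -0.0003, 0.0023, 0.0006]
[-0.0005, 0.0239, 0.0006, -0.0003, 0.0023, 0.0006]
```

Request:
play_rows(
  series=[
    [-0.0005,0.024,0.0006,0,0.002,0,0.085],
    [-0.0005,0.024,0.0006,0,0.002,0,0.085],
    [-0.0005,0.024,0.0006,0,0.002,0,0.085],
    [0,0.016,0,0,0.002,0,0.085],
    [0,0.005,0,0,0,0,0.085],
    [0,0,0,0,0,0,0.085],
  ],
)

```text
clock: 21.5
position: [462.8, 58.0, 18.6]
ee_rot: [-0.0, -0.706, 0.708, 0.005]
contact_force: [1.2, -0.2, -0.2]
gripper_width: 85.1
```

```bash
python3 - <<'E'
from h import *
go([464,61,19],180,steps=1)
w=get_image('wrist')
for c in blobs(w,(105,100,50),(125,255,255),50,(180,180,380,345)): print("blue",cv2.boundingRect(c))
E
```

```text
at [462.8  58.   18.6] yaw 179.6 j6 -0.48 F [ 1.2 -0.2 -0.2] w 85.1 n 1
[-0.0012, -0.0004, -0.003, -0.003, -0.0076, 0.0075]
blue (252, 277, 50, 49)
blue (256, 243, 44, 37)
```

Request:
play_rows(
  series=[
    [-0.001,0,-0.0025,-0.003,-0.006,0.006,0.05],
    [0,0,0,0,0,0,0.035],
    [0,0,0,0,0,0,0.03],
    [0,0,0,0,0,0,0.025],
    [0,0,0,0,0,0,0.015],
    [0,0,0,0,0,0,0.01],
    [0,0,0,0,0,0,0.01],
    [0,0,0,0,0,0,0.01],
    [0,0,0,0,0,0,0.01],
  ],
)

```text
clock: 22.45
position: [466.2, 61.8, 22.5]
ee_rot: [0.003, 0.708, -0.706, 0.002]
contact_force: [0.4, -0.7, -0.1]
gripper_width: 20.3
```

Request:
play_rows(
  series=[
    [0,-0.01,0,0,0,0,0.01],
    [0,-0.03,0,0,0,0,0.01],
    [0,-0.03,0,0,0,0,0.01],
    [0,0,0,0,0,0,0.01],
  ],
)

```text
clock: 22.85
position: [465.4, 61.1, 95.5]
ee_rot: [0.002, 0.708, -0.706, 0.001]
contact_force: [0.8, 0.5, 0.2]
gripper_width: 20.1
```

```bash
python3 - <<'E'
from h import *
go([589.5,178.5,85],181,mm=25)
E
```

```text
at [465.4  61.1  95.5] yaw 180.0 j6 -0.48 F [0.8 0.5 0.2] w 20.1 n 7
[-0.0177, 0.0016, -0.0168, 0.0003, -0.0026, -0.0005]
[-0.0178, 0.0016, -0.0167, 0.0003, -0.0026, -0.0005]
[-0.0178, 0.0016, -0.0167, 0.0003, -0.0026, -0.0005]
[-0.0178, 0.0016, -0.0166, 0.0003, -0.0026, -0.0005]
[-0.0179, 0.0015, -0.0166, 0.0003, -0.0026, -0.0005]
[-0.0179, 0.0015, -0.0165, 0.0003, -0.0026, -0.0005]
[-0.018, 0.0015, -0.0165, 0.0003, -0.0026, -0.0005]
```

Request:
play_rows(
  series=[
    [-0.0177,0.001,-0.0168,0,-0.0025,0,0.01],
    [-0.0178,0.001,-0.0167,0,-0.0025,0,0.01],
    [-0.0178,0.001,-0.0167,0,-0.0025,0,0.01],
    [-0.0178,0.001,-0.0166,0,-0.0025,0,0.01],
    [-0.0179,0.001,-0.0166,0,-0.0025,0,0.01],
    [-0.0179,0.001,-0.0165,0,-0.0025,0,0.01],
    [-0.018,0.001,-0.0165,0,-0.0025,0,0.01],
    [0,0,0,0,0,0,0.01],
  ],
)

```text
clock: 23.65
position: [591.5, 181.3, 90.2]
ee_rot: [-0.004, 0.708, -0.706, 0.006]
contact_force: [-0.5, -0.1, -1.2]
gripper_width: 20.2
```

```bash
python3 - <<'E'
from h import *
go([589.5,178.5,40],181,steps=2)
w=get_image('wrist'); cv2.imwrite('pics/w10.png',w['color'][:,:,::-1])
m=cv2.inRange(cv2.cvtColor(w["color"],cv2.COLOR_RGB2HSV),(0,0,130),(180,60,255))
for c in blobs(w,(0,0,130),(180,60,255),60):
  if max(cv2.minAreaRect(c)[1])>50: print("strip",cv2.boundingRect(c),plane(w,[cen(c)],10))
for c in blobs(w,(0,200,60),(4,255,255),60): print("red",cv2.boundingRect(c),plane(w,[cen(c)],10).round(1))
E
```

```text
at [591.5 181.3  90.2] yaw -179.1 j6 -0.54 F [-0.5 -0.1 -1.2] w 20.2 n 2
[0.0011, 0.0251, 0.0015, 0.0015, -0.0012, -0.0013]
[0.0011, 0.0251, 0.0014, 0.0015, -0.0012, -0.0013]
strip (224, 157, 116, 6) [[590.72881342 137.03573694]]
strip (7, 0, 64, 11) [[753.05732698  35.96477448]]
strip (250, 340, 60, 5) [[588.58291058 305.57045935]]
red (471, 175, 59, 45) [[417.6 164.2]]
red (251, 302, 58, 28) [[588.8 279.6]]
red (224, 163, 13, 95) [[631.1 177. ]]
red (324, 162, 16, 95) [[548. 178.]]
```

View pics/w10.png

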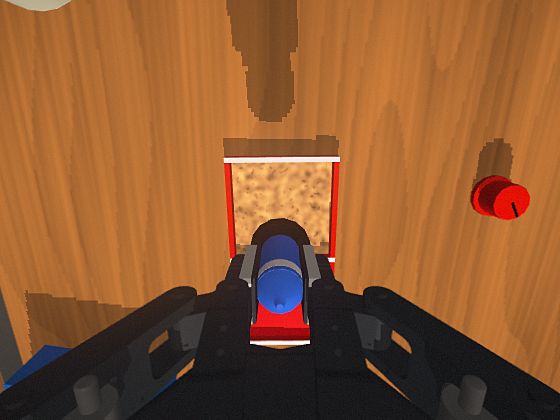

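Request:
play_rows(
  series=[
    [0.0005,0.02,0.001,0.001,-0.001,-0.001,0.01],
    [0.0005,0.02,0.001,0.001,-0.001,-0.001,0.01],
    [0,0.012,0,0,0,0,0.01],
    [0,0,0,0,0,0,0.01],
  ],
)

```text
clock: 24.1
position: [586.2, 176.1, 36.6]
ee_rot: [0.007, -0.707, 0.707, -0.004]
contact_force: [-0.4, -0.3, 0.2]
gripper_width: 20.6
```

```bash
python3 - <<'E'
from h import *
go([590,179.3,27],181,steps=2)
E
```

```text
at [586.2 176.1  36.6] yaw -179.2 j6 -0.54 F [-0.4 -0.3  0.2] w 20.6 n 2
[-0.002, 0.0048, -0.0016, -0.0002, -0.0015, 0.0021]
[-0.0019, 0.0048, -0.0016, -0.0002, -0.0015, 0.0021]
```

Request:
play_rows(
  series=[
    [-0.002,0.004,-0.0016,0,-0.001,0.002,0.01],
    [-0.0018,0.003,-0.0016,0,-0.001,0.002,0.01],
    [0,0,0,0,0,0,0.01],
  ],
)

```text
clock: 24.4
position: [590.6, 179.4, 30.8]
ee_rot: [-0.005, 0.707, -0.707, 0.007]
contact_force: [1.5, 0.0, -0.1]
gripper_width: 20.3
```

Request:
play_rows(
  series=[
    [0,0.0015,0,0,0,0,0.01],
  ],
)

```text
clock: 24.5
position: [591.2, 179.7, 30.0]
ee_rot: [-0.005, 0.707, -0.707, 0.007]
contact_force: [-0.2, 0.4, -0.0]
gripper_width: 20.2
```

Request:
play_rows(
  series=[
    [0.0005,0.002,0,0,0,0,0.01],
    [0.0005,0.0015,0,0,0,0,0.01],
  ],
)

```text
clock: 24.7
position: [590.6, 180.0, 27.1]
ee_rot: [-0.004, 0.708, -0.706, 0.008]
contact_force: [-0.2, 0.0, 0.1]
gripper_width: 20.4
```

Request:
play_rows(
  series=[
    [0,0.0013,0,0,0,0,0.01],
  ],
)

```text
clock: 24.8
position: [590.6, 180.0, 25.8]
ee_rot: [-0.004, 0.708, -0.706, 0.008]
contact_force: [1.1, -0.1, 0.2]
gripper_width: 20.1
```

Request:
play_rows(
  series=[
    [0,0.0012,0,0,0,0,0.01],
  ],
)

```text
clock: 24.9
position: [590.6, 180.0, 25.1]
ee_rot: [-0.004, 0.708, -0.707, 0.008]
contact_force: [-3.1, 0.0, 7.9]
gripper_width: 20.2
```

Request:
play_rows(
  series=[
    [0,0,0,0,0,0,0.024],
    [0,0,0,0,0,0,0.03],
    [0,0,0,0,0,0,0.04],
    [0,0,0,0,0,0,0.045],
    [0,0,0,0,0,0,0.045],
    [0,-0.02,0,0,0,0,0.045],
    [0,-0.035,0,0,0,0,0.045],
    [0,-0.04,0,0,0,0,0.06],
    [0,-0.01,0,0,0,0,0.085],
    [0,0,0,0,0,0,0.085],
  ],
)

```text
clock: 25.9
position: [589.3, 179.3, 131.6]
ee_rot: [0.005, -0.707, 0.707, -0.006]
contact_force: [0.7, -0.1, 0.1]
gripper_width: 84.4
```

```bash
python3 - <<'E'
from h import *
t=get_image("top")
for b in blobs(t,(105,100,50),(125,255,255),15,(170,160,360,215)): print("blue",cen(b),plane(t,[cen(b)],50))
go([474,-55,120],164,steps=9)
E
```

```text
blue [338.70250896 181.70071685] [[ 612.3070861  -142.32100612]]
blue [184.03935185 188.38888889] [[592.01462198 180.30485618]]
blue [189.50833333 193.65833333] [[581.14913202 168.56103749]]
at [589.3 179.2 131.2] yaw -179.0 j6 -0.54 F [ 0.6  0.4 -0.5] w 85.0 n 9
[0.0132, 0.0013, 0.0258, -0.0001, 0.0329, -0.0001]
[0.0124, 0.0013, 0.0262, -0.0001, 0.0329, -0.0001]
[0.0115, 0.0012, 0.0266, -0.0001, 0.0329, -0.0001]
[0.0106, 0.0012, 0.027, -0.0001, 0.0329, -0.0001]
[0.0097, 0.0012, 0.0273, -0.0001, 0.0329, -0.0001]
[0.0088, 0.0012, 0.0276, -0.0001, 0.0329, -0.0001]
[0.0079, 0.0012, 0.0279, -0.0001, 0.0329, -0.0001]
[0.007, 0.0012, 0.0281, -0.0001, 0.0329, -0.0001]
[0.0061, 0.0012, 0.0284, -0.0001, 0.0329, -0.0001]
```

Request:
play_rows(
  series=[
    [0.0132,0,0.0258,0,0.033,0,0.085],
    [0.0124,0,0.0262,0,0.033,0,0.085],
    [0.0115,0,0.0266,0,0.033,0,0.085],
    [0.0106,0,0.027,0,0.033,0,0.085],
    [0.0097,0,0.0273,0,0.033,0,0.085],
    [0.0088,0,0.0276,0,0.033,0,0.085],
    [0.0079,0,0.0279,0,0.033,0,0.085],
    [0.007,0,0.028,0,0.033,0,0.085],
    [0.0061,0,0.0284,0,0.033,0,0.085],
    [0,0,0,0,0,0,0.085],
  ],
)

```text
clock: 26.95
position: [458.2, -63.9, 116.0]
ee_rot: [-0.093, -0.695, 0.704, 0.113]
contact_force: [-0.4, -0.8, 0.5]
gripper_width: 84.9
```

```bash
python3 - <<'E'
from h import *
w=get_image('wrist'); cv2.imwrite('pics/w11.png',w['color'][:,:,::-1])
p=proj(w,[[474.6,-55.4,44]])[0].astype(int); print(p)
hsv=cv2.cvtColor(w["color"],cv2.COLOR_RGB2HSV)
print(hsv[p[1],p[0]])
for c in blobs(w,(0,0,60),(180,80,140),80,(p[0]-50,p[1]-60,p[0]+50,p[1]+60)):
    q=plane(w,cv2.boxPoints(cv2.minAreaRect(c)),44); print("grey",cv2.boundingRect(c),q.round(1).tolist(),plane(w,[cen(c)],44))
go([474.6,-55.4,50],164)
E
```

```text
[260 235]
[  2  35 109]
grey (251, 214, 23, 44) [[476.1, -74.4], [460.6, -70.6], [469.5, -35.2], [485.8, -39.2]] [[473.0251549 -55.3162952]]
at [459.3 -63.  116.1] yaw 163.3 j6 -0.51 F [-0.2  0.7  0. ] w 85.2 n 2
[-0.007, 0.0328, -0.0064, -0.0077, -0.006, 0.0123]
[-0.0067, 0.0329, -0.0061, -0.0077, -0.006, 0.0123]
```

View pics/w11.png

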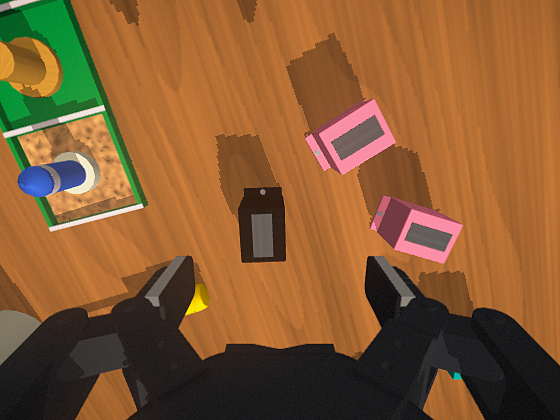

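Request:
play_rows(
  series=[
    [-0.0065,0.02,-0.006,-0.007,0,0.012,0.065],
    [-0.0055,0.02,-0.006,-0.007,0,0.012,0.065],
    [0,0,0,0,0,0,0.065],
  ],
)

```text
clock: 27.3
position: [474.7, -54.1, 73.3]
ee_rot: [-0.102, -0.699, 0.7, 0.102]
contact_force: [0.2, -0.1, -0.8]
gripper_width: 65.2
```

```bash
python3 - <<'E'
from h import *
go([473.3,-55.3,11],165,steps=3)
E
```

```text
at [474.7 -54.1  73.3] yaw 163.4 j6 -0.52 F [ 0.2 -0.1 -0.8] w 65.2 n 3
[0.0003, 0.0208, 0.0005, -0.0005, -0.0094, -0.0]
[0.0003, 0.0208, 0.0005, -0.0005, -0.0094, -0.0]
[0.0003, 0.0208, 0.0005, -0.0005, -0.0094, -0.0]
```

Request:
play_rows(
  series=[
    [0.0003,0.016,0.0005,0,-0.009,0,0.065],
    [0.0003,0.012,0.0005,0,-0.009,0,0.065],
    [0,0,0,0,-0.009,0,0.065],
  ],
)

```text
clock: 27.6
position: [475.0, -53.2, 44.5]
ee_rot: [-0.09, -0.7, 0.702, 0.091]
contact_force: [-0.3, 0.5, -0.3]
gripper_width: 64.9
```

```bash
python3 - <<'E'
from h import *
go([473.3,-55.3,11],165,steps=2)
E
```

```text
at [475.  -53.2  44.5] yaw 165.2 j6 -0.49 F [-0.3  0.5 -0.3] w 64.9 n 2
[0.0005, 0.0167, 0.0012, -0.0013, 0.0021, 0.0006]
[0.0005, 0.0167, 0.0012, -0.0013, 0.0021, 0.0006]
```

Request:
play_rows(
  series=[
    [0.0005,0.015,0.001,0,0,0,0.065],
    [0.0005,0.013,0.001,0,0,0,0.065],
    [0,0.004,0,0,0,0,0.06],
    [0,0,0,0,0,0,0.05],
  ],
)

```text
clock: 28.0
position: [476.6, -53.3, 14.4]
ee_rot: [-0.09, -0.701, 0.702, 0.088]
contact_force: [-0.2, -0.2, -0.1]
gripper_width: 49.8
```

```bash
python3 - <<'E'
from h import *
go([473.3,-55.3,11],165,steps=1)
E
```

```text
at [476.6 -53.3  14.4] yaw 165.5 j6 -0.49 F [-0.2 -0.2 -0.1] w 49.8 n 1
[0.0027, 0.0034, 0.0028, -0.0016, 0.009, -0.0028]
```

Request:
play_rows(
  series=[
    [0.0025,0.003,0.002,0,0,0,0.05],
    [0,0,0,0,0,0,0.04],
    [0,0,0,0,0,0,0.025],
    [0,0,0,0,0,0,0.02],
    [0,0,0,0,0,0,0.02],
    [0,0,0,0,0,0,0.02],
  ],
)

```text
clock: 28.6
position: [474.3, -54.2, 13.2]
ee_rot: [-0.091, -0.701, 0.702, 0.087]
contact_force: [-0.6, -0.2, -1.5]
gripper_width: 35.1
```

Request:
play_rows(
  series=[
    [0,-0.01,0,0,0,0,0.02],
    [0,-0.025,0,0,0,0,0.02],
    [0,-0.03,0,0,0,0,0.02],
    [0,-0.03,0,0,0,0,0.02],
    [0,0,0,0,0,0,0.02],
  ],
)

```text
clock: 29.1
position: [472.9, -54.5, 112.6]
ee_rot: [-0.09, -0.701, 0.702, 0.088]
contact_force: [0.4, 0.5, -1.2]
gripper_width: 35.1
```

```bash
python3 - <<'E'
from h import *
go([588.5,262.5,112],181,mm=30)
w=get_image('wrist'); cv2.imwrite('pics/w12.png',w['color'][:,:,::-1])
E
```

```text
at [472.9 -54.5 112.6] yaw 165.5 j6 -0.48 F [ 0.4  0.5 -1.2] w 35.1 n 12
[-0.0027, 0.0, -0.028, -0.0002, -0.0225, -0.0002]
[-0.0034, 0.0, -0.0279, -0.0002, -0.0225, -0.0002]
[-0.004, 0.0, -0.0278, -0.0002, -0.0225, -0.0002]
[-0.0046, 0.0, -0.0277, -0.0002, -0.0225, -0.0002]
[-0.0052, 0.0, -0.0276, -0.0002, -0.0225, -0.0002]
[-0.0059, 0.0, -0.0275, -0.0002, -0.0225, -0.0002]
[-0.0065, 0.0, -0.0274, -0.0002, -0.0225, -0.0002]
[-0.0071, 0.0, -0.0272, -0.0002, -0.0225, -0.0002]
[-0.0077, 0.0, -0.027, -0.0002, -0.0225, -0.0002]
[-0.0083, 0.0, -0.0269, -0.0002, -0.0225, -0.0002]
[-0.0089, 0.0, -0.0267, -0.0002, -0.0225, -0.0002]
[-0.0095, 0.0, -0.0265, -0.0002, -0.0225, -0.0002]
```

Request:
play_rows(
  series=[
    [-0.0027,-0.001,-0.028,0,-0.0225,0,0.02],
    [-0.0034,-0.001,-0.028,0,-0.0225,0,0.02],
    [-0.004,-0.001,-0.028,0,-0.0225,0,0.02],
    [-0.0046,-0.001,-0.0277,0,-0.0225,0,0.02],
    [-0.0052,-0.001,-0.0276,0,-0.0225,0,0.02],
    [-0.0059,-0.001,-0.0275,0,-0.0225,0,0.02],
    [-0.0065,-0.001,-0.0274,0,-0.0225,0,0.02],
  ],
)

```text
clock: 29.85
position: [532.2, 131.8, 109.0]
ee_rot: [-0.028, -0.703, 0.709, 0.043]
contact_force: [0.4, 1.1, -3.3]
gripper_width: 35.5
```

```bash
python3 - <<'E'
from h import *
go([588.5,262.5,115],181,mm=30)
w=get_image('wrist')
for c in blobs(w,(0,0,60),(180,80,140),150,(180,180,380,345)): print("grey",cv2.boundingRect(c),cv2.contourArea(c))
E
```

```text
at [532.2 131.8 109. ] yaw 174.3 j6 -0.63 F [ 0.4  1.1 -3.3] w 35.5 n 5
[-0.0086, -0.0016, -0.0271, -0.0015, -0.0234, 0.0042]
[-0.0092, -0.0015, -0.0269, -0.0015, -0.0234, 0.0042]
[-0.0099, -0.0014, -0.0267, -0.0015, -0.0234, 0.0042]
[-0.0105, -0.0014, -0.0264, -0.0015, -0.0234, 0.0042]
[-0.0111, -0.0013, -0.0262, -0.0015, -0.0234, 0.0042]
grey (261, 253, 38, 74) 2600.5
grey (211, 246, 27, 79) 440.0
grey (322, 246, 18, 38) 301.0
grey (180, 313, 10, 32) 227.0
```

Held (grey top label in the jaws at (280,290)). Continue.

Request:
play_rows(
  series=[
    [-0.0086,-0.002,-0.027,-0.001,-0.0234,0.004,0.02],
    [-0.0092,-0.002,-0.027,-0.001,-0.0234,0.004,0.02],
    [-0.0099,-0.002,-0.0267,-0.001,-0.0234,0.004,0.02],
    [-0.0105,-0.002,-0.0264,-0.001,-0.0234,0.004,0.02],
    [-0.011,-0.001,-0.0262,-0.001,-0.0234,0.004,0.02],
    [0,0,0,0,0,0,0.02],
  ],
)

```text
clock: 30.5
position: [586.3, 269.4, 105.9]
ee_rot: [0.014, -0.704, 0.71, -0.004]
contact_force: [-0.6, -0.1, -2.0]
gripper_width: 35.2
```

```bash
python3 - <<'E'
from h import *
go([588.5,262,40],181,steps=4)
w=get_image('wrist')
for c in blobs(w,(0,0,60),(180,80,140),150,(240,180,320,345)): print("grey",cv2.boundingRect(c),cv2.minAreaRect(c))
for c in blobs(w,(0,0,130),(180,60,255),60):
  if max(cv2.minAreaRect(c)[1])>50: print("strip",cv2.boundingRect(c),plane(w,[cen(c)],10))
E
```

```text
at [586.3 269.4 105.9] yaw -178.6 j6 -0.65 F [-0.6 -0.1 -2. ] w 35.2 n 4
[-0.0007, 0.0165, 0.0017, -0.0023, 0.0018, 0.0036]
[-0.0007, 0.0165, 0.0018, -0.0023, 0.0018, 0.0036]
[-0.0006, 0.0165, 0.0018, -0.0023, 0.0018, 0.0036]
[-0.0006, 0.0165, 0.0018, -0.0023, 0.0018, 0.0036]
grey (261, 253, 39, 74) ((280.0, 289.5), (73.0, 38.0), 90.0)
strip (216, 34, 120, 7) [[590.25185949 136.77896391]]
strip (222, 151, 109, 5) [[588.54836389 220.95841861]]
```

Request:
play_rows(
  series=[
    [-0.0005,0.0165,0.0015,-0.002,0.002,0.0035,0.02],
    [-0.0005,0.0165,0.0015,-0.002,0.002,0.0035,0.02],
    [-0.0005,0.0165,0.0015,-0.002,0.002,0.0035,0.02],
    [0,0.0165,0.001,-0.002,0.002,0.0035,0.02],
    [0,0.007,0,0,0,0,0.02],
    [0,0,0,0,0,0,0.02],
  ],
)

```text
clock: 31.15
position: [580.0, 254.4, 24.4]
ee_rot: [0.009, -0.704, 0.711, 0.002]
contact_force: [-0.1, 0.2, -2.4]
gripper_width: 35.4
```

```bash
python3 - <<'E'
from h import *
go([588.3,263.5,20],181,steps=2)
E
```

```text
at [580.  254.4  24.4] yaw -179.5 j6 -0.66 F [-0.1  0.2 -2.4] w 35.4 n 2
[-0.0042, 0.0021, -0.0045, -0.005, -0.004, 0.0079]
[-0.0042, 0.0021, -0.0045, -0.005, -0.004, 0.0079]
```

Request:
play_rows(
  series=[
    [-0.004,0,-0.0045,-0.005,-0.004,0.008,0.02],
    [-0.004,0,-0.0045,-0.005,-0.004,0.008,0.02],
    [0,0,0,0,0,0,0.02],
  ],
)

```text
clock: 31.45
position: [589.4, 264.1, 25.7]
ee_rot: [-0.005, 0.708, -0.706, 0.008]
contact_force: [-0.3, -0.7, -2.7]
gripper_width: 35.3
```

```bash
python3 - <<'E'
from h import *
go([588.3,263.5,17],181,steps=2)
E
```

```text
at [589.4 264.1  25.7] yaw -179.0 j6 -0.65 F [-0.3 -0.7 -2.7] w 35.3 n 2
[0.0006, 0.0044, 0.0003, 0.0009, 0.0002, -0.0017]
[0.0005, 0.0044, 0.0003, 0.0009, 0.0002, -0.0017]
```

Request:
play_rows(
  series=[
    [0.0005,0.004,0,0.001,0,-0.002,0.02],
    [0.0005,0.003,0,0,0,0,0.02],
    [0,0.001,0,0,0,0,0.02],
  ],
)

```text
clock: 31.75
position: [589.1, 265.1, 18.8]
ee_rot: [-0.005, 0.708, -0.706, 0.008]
contact_force: [0.6, -0.3, -2.5]
gripper_width: 35.3
```

Request:
play_rows(
  series=[
    [0,0.0013,0,0,0,0,0.02],
  ],
)

```text
clock: 31.85
position: [589.1, 265.1, 17.5]
ee_rot: [-0.005, 0.708, -0.706, 0.008]
contact_force: [-0.3, -0.4, -3.1]
gripper_width: 35.2
```

Request:
play_rows(
  series=[
    [0,0.0012,0,0,0,0,0.02],
  ],
)

```text
clock: 31.95
position: [589.0, 265.2, 16.2]
ee_rot: [-0.005, 0.708, -0.706, 0.008]
contact_force: [-3.0, 2.6, 5.4]
gripper_width: 34.9
```

Request:
play_rows(
  series=[
    [0,0,0,0,0,0,0.04],
    [0,0,0,0,0,0,0.05],
    [0,0,0,0,0,0,0.052],
    [0,0,0,0,0,0,0.052],
    [0,-0.02,0,0,0,0,0.052],
    [0,-0.035,0,0,0,0,0.052],
    [0,-0.04,0,0,0,0,0.06],
    [0,-0.04,0,0,0,0,0.085],
    [0,-0.03,0,0,0,0,0.085],
    [0,0,0,0,0,0,0.085],
  ],
)

```text
clock: 32.95
position: [589.5, 264.6, 188.9]
ee_rot: [-0.005, 0.708, -0.706, 0.009]
contact_force: [0.4, 0.1, 0.1]
gripper_width: 85.3
```

```bash
python3 - <<'E'
from h import *
go([400,250,200],181,steps=5)
E
```

```text
at [589.5 264.6 188.9] yaw -178.9 j6 -0.65 F [0.4 0.1 0.1] w 85.3 n 5
[0.0379, -0.0025, 0.0022, 0.0004, 0.0004, -0.0013]
[0.0379, -0.0024, 0.0022, 0.0004, 0.0004, -0.0013]
[0.0379, -0.0024, 0.0022, 0.0004, 0.0004, -0.0013]
[0.0379, -0.0023, 0.0022, 0.0004, 0.0004, -0.0013]
[0.0379, -0.0023, 0.0022, 0.0004, 0.0004, -0.0013]
```

Pull back so the cameras see both trays, then check.

Request:
play_rows(
  series=[
    [0.038,-0.003,0.002,0,0,0,0.085],
    [0.038,-0.003,0.002,0,0,0,0.085],
    [0.038,-0.003,0.002,0,0,0,0.085],
    [0.038,-0.003,0.002,0,0,0,0.085],
    [0.03,-0.003,0.002,0,0,0,0.085],
    [0,0,0,0,0,0,0.085],
  ],
)

```text
clock: 33.55
position: [401.2, 248.9, 200.3]
ee_rot: [-0.004, 0.708, -0.706, 0.007]
contact_force: [0.4, -1.0, -0.6]
gripper_width: 85.2
```

```bash
python3 - <<'E'
from h import *
t=get_image("top"); s=get_image("side")
a=cv2.resize(t["color"][155:220,120:445,::-1],(800,160),interpolation=cv2.INTER_CUBIC); b=cv2.resize(s["color"][120:330,140:420,::-1],(560,420),interpolation=cv2.INTER_CUBIC)
b=cv2.copyMakeBorder(b,0,0,0,240,cv2.BORDER_CONSTANT); cv2.imwrite("pics/f.png",np.vstack([a,b]))
for b in blobs(t,(105,100,50),(125,255,255),15,(170,160,360,215)): print("blue",cen(b),plane(t,[cen(b)],50))
for c in blobs(t,(18,40,150),(35,150,255),30,(395,165,435,215)): print("knob",cen(c),plane(t,[cen(c)],18))
for c in blobs(t,(0,0,60),(180,80,140),30,(132,172,168,212)): print("trafo",cen(c),cv2.minAreaRect(c)[1:],plane(t,[cen(c)],47))
for c in blobs(t,(0,0,0),(180,255,70),2,(362,170,392,205))[:2]: print("hub hole",cen(c),plane(t,[cen(c)],39))
c=blobs(t,(0,200,100),(4,255,255),50,(175,255,210,290))[0]; print("red knob",cen(c))
E
```

```text
blue [338.85185185 181.70185185] [[ 612.31037634 -142.63478399]]
blue [183.85430464 188.37306843] [[592.04050625 180.68799272]]
blue [189.50833333 193.65833333] [[581.14913202 168.56103749]]
knob [413.52272727 188.16382576] [[ 607.02372541 -310.11847904]]
trafo [143.28947368 188.63304094] ((7.0, 17.0), 90.0) [[590.35219799 264.85808763]]
hub hole [379.         184.22222222] [[ 610.49780034 -229.78710595]]
red knob [193.88383838 270.64814815]
```

View pics/f.png

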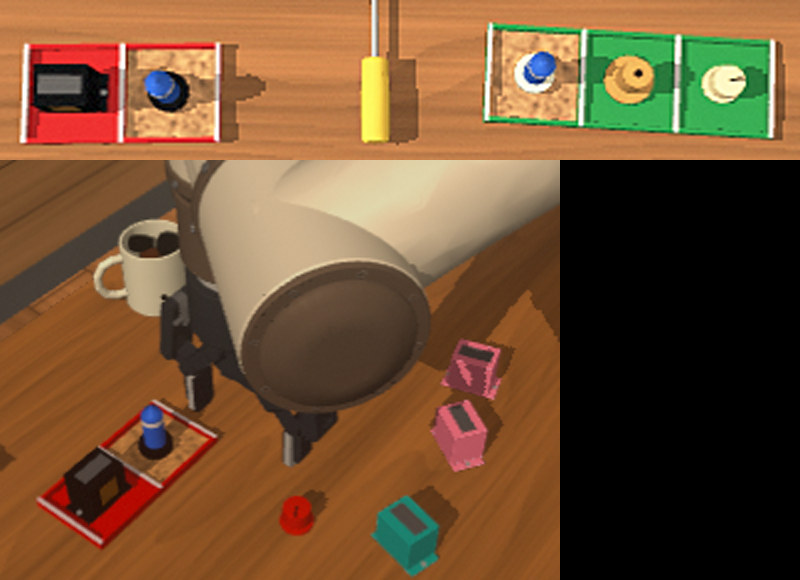

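```bash
python3 -c "
from bench import *
print(job_done(), read_state()['clock'])"
```

```text
the job is handed in; nothing more can be done
the job is handed in; nothing more can be done
```

Both kits are made up and the job is handed in, about 34 s by the robot's clock. I placed the parts in the order asked: white-based valve, brass hub and cream knob in the green tray, then black-based valve and transformer in the red tray. The two pink and one turquoise look-alikes were left alone.

**Placing:** each part was lowered in steps of 1–2 mm until the force reading showed contact (at most about 11 N), then released. Both valves stayed upright.

**Last checks:** the final top picture shows all five parts upright in their own compartments. The distances below are from the measured compartment centres.

| Part | Off centre (mm) |
|---|---|
| White-based valve | about 3 |
| Black-based valve | about 3 |
| Brass hub | about 2–3 |
| Cream knob | about 4 |
| Transformer | about 3 |

**Weak points:**
- The top and wrist cameras disagreed by 2–3 mm on the green tray's x position, so I used the average.
- In the last side picture the arm hid the green tray, so that tray's final check rests on the top picture alone.
- The red knob's colour-mask centre moved by about 2 pixels between the first and last pictures. I put that down to the gripper overhead, because a wrist picture partway through had it within about 3 mm of its start and nothing went near it. I did not check it separately at the end.
- The mug and screwdriver look in place in the last pictures, but I did not measure them.

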